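# Load the grinding balls into the rinsing tray and lift it level

### The arm

A 7-joint arm with a two-finger parallel gripper is mounted at the origin on the work surface; the furniture and walls round the work are solid. World frame = base frame: x ahead of the robot, y to its left, z up, the work surface at z = 0. Lengths are in m, angles in rad, forces in N, time in s.
With the tool pointing down it reaches from about 0.4 to 0.85 m from the base axis. Payload 6.9 kg.
Tool frame: the origin (TCP) lies midway between the tips of the shut fingers; the grasp point (between the pads) lies 19 mm behind it; z points along the fingers, y is the line along which they close (so a half turn about z gives the same grasp; the last joint's range is limited). The gripper opens to 85 mm and grips with 20 to 120 N. Pads are 22 mm wide; open, the fingers measure 114 mm over their backs; the gripper's body (76 mm by 85 mm) begins 54 mm behind the grasp point. The pads swing forward as they close: fully open they stand 13 mm farther back than shut.
Start: joints at [1.383, 0.507, -0.238, 1.5, 0.126, 1.149, -0.155], TCP at [0.18, -0.598, 0.202] pointing down, gripper open.
Joint ranges: [-3.08, 3.08], [-0.24, 2.05], [-1.43, 1.35], [0, 2.5], [-1.52, 4.66], [0.17, 1.96], [-2.89, 2.89]. Speed limits (rad/s): [2.39, 2.39, 3.14, 3.14, 3.14, 3.14, 3.14].

### API

Orientations are given as a unit quaternion [w, x, y, z].
In Python, from station import sensors, optics, manip gives the robot as it stands.
- The arm moves only by the tool servo_tool, never from a script. Its argument "steps" is a list of rows, each an object of numbers: "x", "y", "z": the shift along the tool's x, y, z in units of 30 mm (1.0 is 30 mm); "spin": the turn about the tool's z in units of 5 degrees (1.0 is 5 degrees); "fingers": the gripper's target within -1 to 1 (shut at 1, half-way at 0, fully open at -1). A call has 1 to 12 rows; each row is the pose to reach, as a shift and turn from the pose commanded when the call began, along the tool's axes at that moment; what a row does not reach only later rows make up. A row lasts 1/12 s, in which the tool goes at most 41.7 mm and 7.16 degrees, less where a joint would pass 70% of its speed; a pose out of reach is approached as far as the arm can. A call with a gripper value outside its range is refused whole. The fingers move at their own pace and stop on an object; "grip_force" is the grip in N (left out, the last holds). Time passes only in rows, so rows that repeat a pose let the fingers close. It gives the time, the measured TCP pose, the force, the opening and the grip force at its end, in the units of the state.
- sensors.sense(): the state, without advancing time (a new reading comes with each control period).
- optics.get_image(name): name is "scene" or "top" or "wrist"; returns a dict with "pixels" (420x560x3 uint8, red, green, blue), "vfov" (degrees; the focal length in pixels is half the picture's height over the tangent of half this angle, whatever the lens; pixels are square), "cx", "cy" (the principal point, pixels), "k1" (the pictures are not rectified: a ray, as slopes to the right and down, at radius r is drawn at 1 + k1 r^2 times it, then the intrinsics apply), "R" (3x3) and "t" (3): a world point X has camera coordinates R X + t. Camera axes: x right, y down, z forward; pixel columns grow to the right and rows downward; lengths in m; the calibration is good to about 2 mm. A picture is of the moment at which its call begins. There is no depth.
- manip.sign_off(): hands the job in; it is judged then, once.
The state is a dict: "clock": time; "joints": joint angles; "qvel": joint speeds; "effort": joint torques, N m; "tcp_pos": TCP position; "tool_rot": TCP orientation; "ft_force": force on the tool from outside, world axes, zero at the start; "torque": the same for the moment, N m; "width": finger opening in m; "finger_force": force on a finger pad.
Only numpy, scipy, OpenCV 4.12 (cv2) and the standard library are available. Lean on these libraries where they do the work, as an engineer would, in place of code of your own. Each camera call takes 0.05 s, during which the arm holds its last target. There are 200 camera calls.

### The job

Pick up the pouring cup and tip all five grinding balls out of its spout into the rinsing tray, then stand the empty cup upright on the bench again and let go of it. Then take the tray by its bridge handle, lift it straight up, level, to about 15 cm above the bench and finish while still holding it there, steady and level with all five balls in it. Leave the other things on the bench where they are.

Things in the scene. Friction and masses are not known exactly. Their poses are not given: they have to be found in the camera images.
- cup: Pouring cup of bare 3 mm sheet aluminium, about 120 g, standing on the bench with the five balls in it. Origin on its underside, z up; -x points out through the spout, +x to the grip. Floor 64 mm wide (y), from x = -24 to +28 mm; side and rear walls 45 mm high. A flat spout slopes up and out at 40 degrees from the floor's front edge to the lip.
- cup_lip (a point): Middle of the spout's upper lip, at (-60, 0, 34) mm in the cup's frame; 58 mm wide between 24 mm cheeks. The balls roll out over it when the cup is tipped spout-down by clearly more than 40 degrees (60 is plenty).
- cup_grip (a point): Best pinching point of the cup's grip, at (37, 0, 78) mm in the cup's frame: a rigid upright black bar fixed to the middle of the rear wall, 16 mm (x) by 12 mm (y), top at z = 95 mm, standing free above the 45 mm rim. Pinch it across y from above.
- tray: Open rectangular rinsing tray of bare steel, about 280 g, loose on the bench; 140 mm (its x) by 100 mm (its y), walls 36 mm high, 3 mm thick. Origin: centre of the underside, z up. A rigid bridge handle crosses the middle along y: flat posts at the middles of the long sides and a bar, top at z = 89 mm. Open from above on both sides of it.
- tray_handle (a point): Centre of the black grip on the tray's bridge handle, 80 mm above the tray's underside; the grip is 14 mm thick (along tray x), 18 mm high and 70 mm long (along tray y); pinch it across the tray's x from above.
- ball1_center (a point): Centre of grinding ball 1 of 5: plain white ceramic ball, 15 mm diameter, 11 g; rolls freely.
- ball2_center (a point): Centre of grinding ball 2 of 5: plain white ceramic ball, 15 mm diameter, 11 g; rolls freely.
- ball3_center (a point): Centre of grinding ball 3 of 5: plain white ceramic ball, 15 mm diameter, 11 g; rolls freely.
- ball4_center (a point): Centre of grinding ball 4 of 5: plain white ceramic ball, 15 mm diameter, 11 g; rolls freely.
- ball5_center (a point): Centre of grinding ball 5 of 5: plain white ceramic ball, 15 mm diameter, 11 g; rolls freely.
- vial_a: Bystander: white plastic sample vial, 33 mm across, 64 mm tall, at the back of the work area, left. Origin at the centre of its underside.
- vial_b: Bystander: white plastic sample vial, 33 mm across, 64 mm tall, at the back of the work area, middle. Origin at the centre of its underside.
- glass_cup: Bystander: small clear glass cup, 48 mm across, 50 mm tall, at the back of the work area, right. Origin at the centre of its underside.
- dish: Bystander: flat covered glass dish, 70 mm across, 14 mm tall, at the near left of the work area. Origin at the centre of its underside.
- stopper: Bystander: tapered rubber stopper, 28 mm across, 26 mm tall, in the right middle of the work area. Origin at the centre of its underside.

How it is judged:
On the way, in this order (a step that is already met when the one before it is completed fails the run):
1. the pouring cup is held in the gripper above the tray and tipped (contact force between the fingers and cup above 0.5 N and angle between cup's own z axis and vertical above 0.4 rad and height (world z) of cup_lip above 0.03 m and horizontal distance between cup_lip and tray below 0.12 m), for 0.05 s.
2. all five balls are in the tray, which stands on the bench, and the cup stands upright on the bench, released (x of ball1_center in the frame of tray between -0.067 and 0.067 m and y of ball1_center in the frame of tray between -0.047 and 0.047 m and z of ball1_center in the frame of tray between 0 and 0.036 m and x of ball2_center in the frame of tray between -0.067 and 0.067 m and y of ball2_center in the frame of tray between -0.047 and 0.047 m and z of ball2_center in the frame of tray between 0 and 0.036 m and x of ball3_center in the frame of tray between -0.067 and 0.067 m and y of ball3_center in the frame of tray between -0.047 and 0.047 m and z of ball3_center in the frame of tray between 0 and 0.036 m and x of ball4_center in the frame of tray between -0.067 and 0.067 m and y of ball4_center in the frame of tray between -0.047 and 0.047 m and z of ball4_center in the frame of tray between 0 and 0.036 m and x of ball5_center in the frame of tray between -0.067 and 0.067 m and y of ball5_center in the frame of tray between -0.047 and 0.047 m and z of ball5_center in the frame of tray between 0 and 0.036 m and angle between cup's own z axis and vertical below 0.1 rad and height (world z) of cup between -0.008 and 0.008 m and linear speed of cup below 0.02 m/s and contact force between the fingers and cup below 0.05 N and height (world z) of tray below 0.01 m), for 0.2 s.
At the end, for the whole second after the job is handed in: Tray held 10 to 22 cm above the bench, tilted under 0.12 rad, under 3 cm/s and 0.2 rad/s, touching no other thing of the task; five balls inside below its rim; cup upright (0.1 rad) on the bench, at rest, released; bystanders within 3 cm of their places (height (world z) of tray between 0.1 and 0.22 m and angle between tray's own z axis and vertical below 0.12 rad and linear speed of tray below 0.03 m/s and angular speed of tray below 0.2 rad/s and contact force between the fingers and tray above 1 N and contact force between each of tray, the fingers and cup below 0.05 N and contact force between tray and vial_a below 0.05 N and contact force between tray and vial_b below 0.05 N and contact force between tray and glass_cup below 0.05 N and contact force between tray and dish below 0.05 N and contact force between tray and stopper below 0.05 N and x of ball1_center in the frame of tray between -0.067 and 0.067 m and y of ball1_center in the frame of tray between -0.047 and 0.047 m and z of ball1_center in the frame of tray between 0 and 0.036 m and x of ball2_center in the frame of tray between -0.067 and 0.067 m and y of ball2_center in the frame of tray between -0.047 and 0.047 m and z of ball2_center in the frame of tray between 0 and 0.036 m and x of ball3_center in the frame of tray between -0.067 and 0.067 m and y of ball3_center in the frame of tray between -0.047 and 0.047 m and z of ball3_center in the frame of tray between 0 and 0.036 m and x of ball4_center in the frame of tray between -0.067 and 0.067 m and y of ball4_center in the frame of tray between -0.047 and 0.047 m and z of ball4_center in the frame of tray between 0 and 0.036 m and x of ball5_center in the frame of tray between -0.067 and 0.067 m and y of ball5_center in the frame of tray between -0.047 and 0.047 m and z of ball5_center in the frame of tray between 0 and 0.036 m and angle between cup's own z axis and vertical below 0.1 rad and height (world z) of cup between -0.008 and 0.008 m and linear speed of cup below 0.02 m/s and distance of each of vial_a, vial_b, glass_cup, dish, stopper from where it was at the start of the episode below 0.03 m); the arm keeps its last pose, push and grip.
It fails at once if the tray is tilted by more than 0.3 rad (angle between tray's own z axis and vertical above 0.3 rad).
It fails at once if a bystander is moved by more than 3 cm (distance of any of vial_a, vial_b, glass_cup, dish, stopper from where it was at the start of the episode above 0.03 m).
It also fails if it takes over 62 s, if anything falls off the work surface, if the arm or the gripper's body presses on something with over 40 N, if the wrist force passes 120 N, or if a joint passes its speed limit or range.

## Working session

There is one attempt and no reset: what is moved stays moved. The work goes in short steps, Python scripts to look and compute and a tool call to move; the robot and the scene stay as the last step left them, time stands still between calls to the robot, and variables do not carry over. Pictures are saved under pics/ and viewed, at most 10 in all, crops included, and the job is handed in when it is done.

Besides the shell and the picture viewer there is one more tool, called after "Call:" as name(argument=value, ...), one argument or row to a line, values as JSON. servo_tool: Moves the arm, as the interface text tells. Its arguments: {"type":"object","properties":{"steps":{"type":"array"},"grip_force":{"type":"number"}},"required":["steps"]}

```bash
ls; mkdir -p pics
cat > h.py <<'E'
import numpy as np, cv2, pickle
from station import sensors, optics, manip
def grab(n,tag):
    im=optics.get_image(n); pickle.dump(im,open(f'pics/{tag}.pkl','wb'))
    cv2.imwrite(f'pics/{tag}.png',cv2.cvtColor(im['pixels'],cv2.COLOR_RGB2BGR)); return im
def load(tag): return pickle.load(open(f'pics/{tag}.pkl','rb'))
def K(im):
    f=im['pixels'].shape[0]/2/np.tan(np.radians(im['vfov'])/2)
    return np.array([[f,0,im['cx']],[0,f,im['cy']],[0,0,1.]])
D=lambda im: np.array([im['k1'],0,0,0,0.])
def proj(im,P):
    R=np.array(im['R']);t=np.array(im['t'],float)
    return cv2.projectPoints(np.atleast_2d(np.array(P,float)),cv2.Rodrigues(R)[0],t,K(im),D(im))[0][:,0]
def onz(im,px,z):
    """pixels -> world points on plane z"""
    u=cv2.undistortPointsIter(np.array(px,float).reshape(-1,1,2),K(im),D(im),None,None,(3,100,1e-10))[:,0]
    R=np.array(im['R']);t=np.array(im['t'],float);C=-R.T@t
    d=np.c_[u,np.ones(len(u))]@R
    return C+d*((np.reshape(z,(-1,1))-C[2])/d[:,2:])
E
python3 - <<'E'
from h import *
a=grab('top','top0');b=grab('scene','scene0')
for im in(a,b): print(im['vfov'],im['k1'],-np.array(im['R']).T@np.array(im['t']))
cv2.imwrite('pics/both.png',cv2.resize(np.vstack([cv2.imread('pics/top0.png')]),(800,600),interpolation=cv2.INTER_CUBIC))
print(sensors.sense())
E
```

```text
pics
54.46347456131514 -0.04351695502687897 [ 0.46322451 -0.14081694  0.92442069]
47.89354029543993 -0.05864144198239652 [-0.09938215 -0.55984964  0.45698923]
{'clock': 0.1, 'joints': array([ 1.3834876 ,  0.50822945, -0.23751451,  1.50103173,  0.12569178,
        1.14886901, -0.15479291]), 'qvel': array([-0.00070196, -0.00235482,  0.00147545, -0.00205246, -0.00127157,
       -0.00028168,  0.00053462]), 'effort': array([-4.59064875e-03, -6.21824312e+01, -2.19502620e+00, -2.50194347e+01,
        1.22769875e-02,  7.91129685e-03, -2.00993202e-05]), 'tcp_pos': array([ 0.18018609, -0.59795728,  0.20133153]), 'tool_rot': array([-7.65478753e-04,  9.89301680e-01,  1.45882091e-01, -1.26818202e-04]), 'ft_force': array([0.63182965, 0.20992366, 0.83171955]), 'torque': array([-0.0329898 ,  0.086423  ,  0.01095138]), 'finger_force': 0.0, 'width': 0.08528680267131994}
```

View pics/both.png

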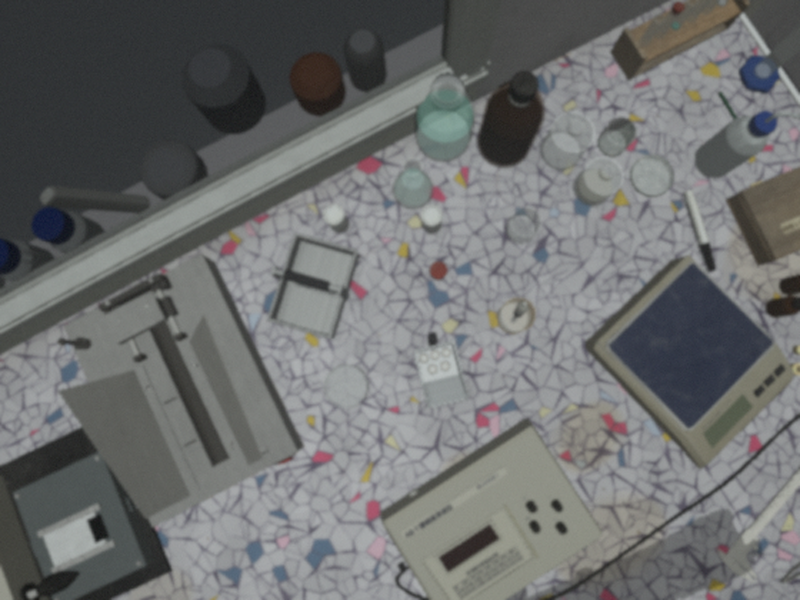

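View pics/scene0.png

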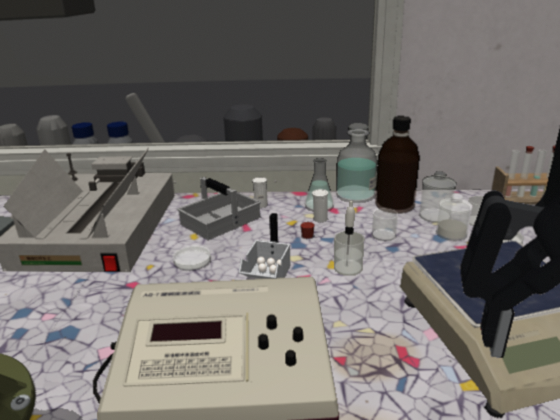

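Run:
```python
from h import *
a=load('top0')
p=a['pixels'][:,:,::-1][150:300,170:390]
p=np.clip(p.astype(float)*1.4,0,255).astype(np.uint8)
cv2.imwrite('pics/crop.png',cv2.resize(p,(792,540),interpolation=cv2.INTER_CUBIC)) # 3.6x
# world scale
for q in [(219,200),(308,260),(302,237)]: print(q,onz(a,[q],0.0).round(3))
```

```text
(219, 200) [[0.602 0.034 0.   ]]
(308, 260) [[ 0.47  -0.173  0.   ]]
(302, 237) [[ 0.522 -0.158  0.   ]]
```

View pics/crop.png

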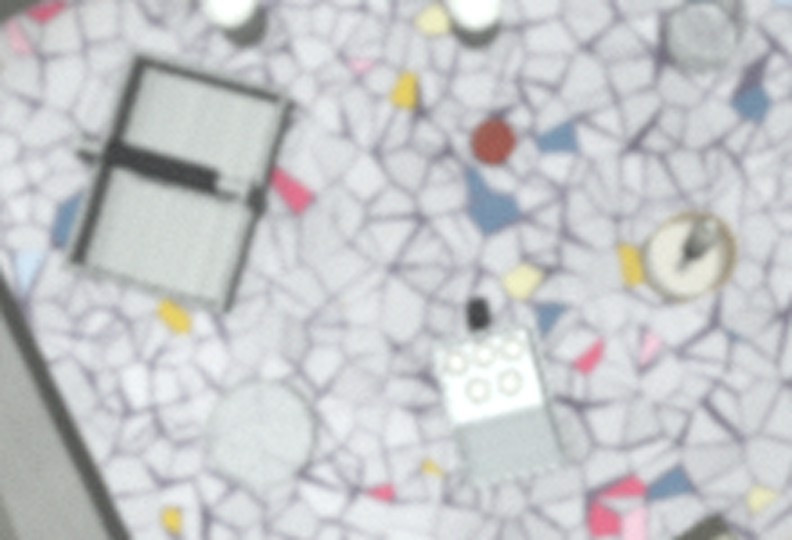

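```bash
cat > fit.py <<'E'
from h import *
from scipy.optimize import least_squares
def w(p,P):
    c,s=np.cos(p[2]),np.sin(p[2]);P=np.array(P,float)/1000
    return np.c_[p[0]+c*P[:,0]-s*P[:,1],p[1]+s*P[:,0]+c*P[:,1],P[:,2]]
def fit(obs,p0):  # obs: list of (im, local pts mm, px)
    f=lambda p:np.concatenate([(proj(im,w(p,P))-np.array(px)).ravel() for im,P,px in obs])
    return least_squares(f,p0,loss='soft_l1')
E
python3 - <<'E'
from fit import *
a=load('top0');b=load('scene0')
c=lambda L:[(170+(x+.5)/3.6-.5,150+(y+.5)/3.6-.5) for x,y in L]
tr=c([(138,58),(292,100),(228,308),(72,262)])
for z in(.036,): print(onz(a,tr,z).round(4))
hb=c([(110,155),(216,184)]); print('handle ends',onz(a,hb,.089).round(4))
# tray: x along long side; corner order
T=[(70,-50,36),(70,50,36)]
W=onz(a,tr,.036);ctr=W.mean(0);lx=W[0]-W[3];yaw=np.arctan2(lx[1],lx[0]);print(ctr,yaw, np.linalg.norm(lx),np.linalg.norm(W[1]-W[0]))
r=fit([(a,[(70,50,36),(70,-50,36),(-70,-50,36),(-70,50,36),(0,35,89),(0,-35,89)],tr+hb)],[*ctr[:2],yaw]);print('tray',r.x.round(4),r.fun.round(1))
cp=c([(437,346),(525,324),(562,462),(470,482),(480,312)])
print(onz(a,cp,[.045,.045,.034,.034,.095]).round(4))
bt=onz(a,[cp[-1]],.095)[0]
# grip +x axis direction
d=bt-onz(a,cp[2:4],.034).mean(0);yaw=np.arctan2(d[1],d[0]);
P=[(30,32,45),(30,-32,45),(-60,-29,34),(-60,29,34),(37,0,95)]
r=fit([(a,P,cp)],[bt[0]-.037*np.cos(yaw),bt[1]-.037*np.sin(yaw),yaw]);print('cup',r.x.round(4),r.fun.round(1))
print('scene bar top pred',proj(b,w(r.x,[(37,0,95),(37,0,45)])), 'saw (274,214),(272,243)')
o=c([(264,432),(492,140),(472,12),(230,8)]);print('dish,stop,vialb,viala',onz(a,o,[.014,.026,.064,.064]).round(3))
E
```

```text
[[ 0.6735  0.0563  0.036 ]
 [ 0.6489 -0.0411  0.036 ]
 [ 0.5193 -0.0069  0.036 ]
 [ 0.5449  0.0905  0.036 ]]
handle ends [[ 0.603   0.058   0.089 ]
 [ 0.5874 -0.0048  0.089 ]]
[0.59664615 0.02472917 0.036     ] -0.260216427611406 0.13313041497955638 0.10043281128225065
tray [ 0.5958  0.025  -0.2502] [ 0.1 -1.1 -0.1 -1.  -0.4  1.7 -0.2  2.1 -0.4 -0.7  2.   0.2]
[[ 0.4993 -0.1345  0.045 ]
 [ 0.5138 -0.1867  0.045 ]
 [ 0.4326 -0.2109  0.034 ]
 [ 0.4192 -0.1562  0.034 ]
 [ 0.5171 -0.1586  0.095 ]]
cup [ 0.4811 -0.1679  0.2724] [-2.5 -1.   1.9 -2.2  0.5  0.7 -0.1  1.7 -0.3  0.2]
scene bar top pred [[272.43949991 214.59060837]
 [273.35292291 239.78442461]] saw (274,214),(272,243)
dish,stop,vialb,viala [[ 0.445 -0.029  0.014]
 [ 0.628 -0.165  0.026]
 [ 0.699 -0.151  0.064]
 [ 0.699 -0.004  0.064]]
```

Call:
servo_tool(
  steps=[
    {"x":1,"y":-0.7,"z":-0.5},
    {"x":2.1,"y":-1.5,"z":-1},
    {"x":3.2,"y":-2.3,"z":-1.5},
    {"x":4.3,"y":-3.05,"z":-1.5},
    {"x":5.4,"y":-3.8,"z":-1.5},
    {"x":6.5,"y":-4.6,"z":-1.5},
    {"x":7.6,"y":-5.4,"z":-1.5},
    {"x":8.7,"y":-6.2,"z":-1.5},
    {"x":9.8,"y":-7,"z":-1.5},
    {"x":10.9,"y":-7.75,"z":-1.5},
    {"x":11.7,"y":-8.3,"z":-1.5},
    {"x":12.2,"y":-8.65,"z":-1.5},
  ],
)

```text
invalid input
```

Call:
servo_tool(
  steps=[
    {"x":1,"y":-0.7,"z":-0.5,"spin":0,"fingers":-1},
    {"x":2.1,"y":-1.5,"z":-1,"spin":0,"fingers":-1},
    {"x":3.2,"y":-2.3,"z":-1.5,"spin":0,"fingers":-1},
    {"x":4.3,"y":-3.05,"z":-1.5,"spin":0,"fingers":-1},
    {"x":5.4,"y":-3.8,"z":-1.5,"spin":0,"fingers":-1},
    {"x":6.5,"y":-4.6,"z":-1.5,"spin":0,"fingers":-1},
    {"x":7.6,"y":-5.4,"z":-1.5,"spin":0,"fingers":-1},
    {"x":8.7,"y":-6.2,"z":-1.5,"spin":0,"fingers":-1},
    {"x":9.8,"y":-7,"z":-1.5,"spin":0,"fingers":-1},
    {"x":10.9,"y":-7.75,"z":-1.5,"spin":0,"fingers":-1},
    {"x":11.7,"y":-8.3,"z":-1.5,"spin":0,"fingers":-1},
    {"x":12.2,"y":-8.65,"z":-1.5,"spin":0.24,"fingers":-1},
  ],
)

```text
clock: 1.1
tcp_pos: [0.4579, -0.2404, 0.247]
tool_rot: [-0.001, 0.99, 0.138, 0.0]
ft_force: [-0.1, 0.2, -0.7]
width: 0.0856
finger_force: 0.0
```

Call:
servo_tool(
  steps=[
    {"x":1,"y":-0.75,"z":0,"spin":0,"fingers":-1},
    {"x":2,"y":-1.5,"z":0,"spin":0,"fingers":-1},
    {"x":2.97,"y":-2.21,"z":0.8,"spin":0,"fingers":-1},
    {"x":2.97,"y":-2.21,"z":1.8,"spin":0,"fingers":-1},
    {"x":2.97,"y":-2.21,"z":2.6,"spin":0,"fingers":-1},
    {"x":2.97,"y":-2.21,"z":2.6,"spin":0,"fingers":-1},
  ],
)

```text
clock: 1.6
tcp_pos: [0.521, -0.1552, 0.1644]
tool_rot: [-0.002, 0.991, 0.136, -0.004]
ft_force: [-0.3, -0.2, -1.3]
width: 0.0853
finger_force: 0.0
```

Run:
```python
from fit import *
im=grab('wrist','w1'); s=sensors.sense(); print(s['tcp_pos'],s['tool_rot'])
print(im['vfov'],im['k1'],-np.array(im['R']).T@np.array(im['t']))
p=[.4811,-.1679,.2724]
P=[(37,0,95),(29,6,95),(29,-6,95),(45,6,95),(45,-6,95),(30,32,45),(30,-32,45),(-60,-29,34),(-60,29,34)]
q=proj(im,w(p,P));print(q.round())
v=im['pixels'][:,:,::-1].copy()
for x,y in q: cv2.circle(v,(int(round(x)),int(round(y))),2,(0,0,255),-1)
cv2.imwrite('pics/w1m.png',v)
```

```text
[ 0.52210613 -0.15604065  0.16692796] [-0.00112855  0.99072532  0.13584957 -0.00264002]
60.51693946543891 -0.09372949749578277 [ 0.59051161 -0.13758356  0.33537831]
[[280. 218.]
 [272. 229.]
 [289. 229.]
 [272. 207.]
 [289. 207.]
 [242. 208.]
 [318. 208.]
 [311. 296.]
 [250. 296.]]
```

View pics/w1m.png

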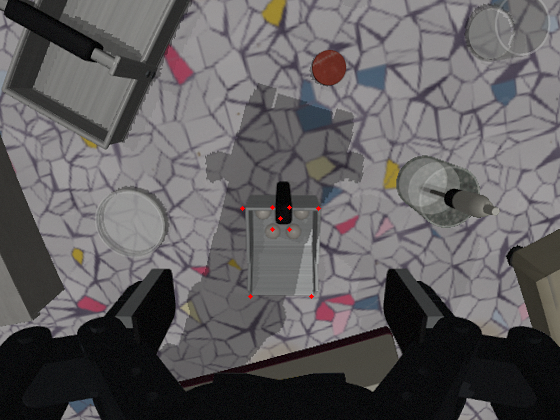

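Call:
servo_tool(
  steps=[
    {"x":0.05,"y":0.08,"z":1,"spin":0,"fingers":-1},
    {"x":0.05,"y":0.08,"z":2,"spin":0,"fingers":-0.5},
    {"x":0.05,"y":0.08,"z":3,"spin":0,"fingers":0},
    {"x":0.05,"y":0.08,"z":3.7,"spin":0,"fingers":0.3},
    {"x":0.05,"y":0.08,"z":4.03,"spin":0,"fingers":0.5},
    {"x":0.05,"y":0.08,"z":4.03,"spin":0,"fingers":0.5},
    {"x":0.05,"y":0.08,"z":4.03,"spin":0,"fingers":0.65},
    {"x":0.05,"y":0.08,"z":4.03,"spin":0,"fingers":0.7},
    {"x":0.05,"y":0.08,"z":4.03,"spin":0,"fingers":0.75},
    {"x":0.05,"y":0.08,"z":4.03,"spin":0,"fingers":0.75},
  ],
  grip_force=40,
)

```text
clock: 2.48
tcp_pos: [0.5274, -0.1588, 0.05]
tool_rot: [0.001, 0.991, 0.135, 0.002]
ft_force: [-0.1, -0.4, 6.7]
width: 0.0113
finger_force: 26.2
```

Run:
```python
from h import *
s=sensors.sense(); print(s['tcp_pos'],s['width'],s['finger_force'],s['ft_force'],s['joints'])
im=grab('wrist','w2');grab('scene','s2')
```

```text
[ 0.52744719 -0.15881455  0.05004779] 0.011308433513711174 26.169962882995605 [-0.12387963 -0.39189114  6.70698372] [ 0.47259378  0.57528422 -0.34264213  1.89225428  0.28248114  0.71741094
 -1.33192499]
```

View pics/w2.png

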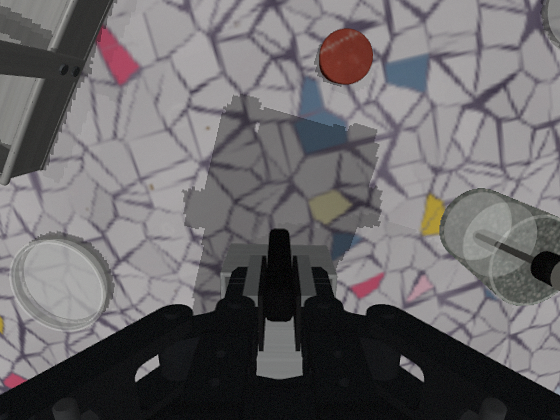

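Call:
servo_tool(
  steps=[
    {"x":0,"y":0,"z":0,"spin":0,"fingers":0.85},
    {"x":0,"y":0,"z":0,"spin":0,"fingers":0.85},
    {"x":0,"y":0,"z":-0.2,"spin":0,"fingers":0.85},
    {"x":0,"y":0,"z":-0.5,"spin":0,"fingers":0.85},
    {"x":0,"y":0,"z":-0.9,"spin":0,"fingers":0.85},
    {"x":0,"y":0,"z":-1.4,"spin":0,"fingers":0.85},
    {"x":0,"y":0,"z":-1.9,"spin":0,"fingers":0.85},
    {"x":0,"y":0,"z":-2.3,"spin":0,"fingers":0.85},
    {"x":0,"y":0,"z":-2.6,"spin":0,"fingers":0.85},
    {"x":0,"y":0,"z":-2.7,"spin":0,"fingers":0.85},
  ],
  grip_force=50,
)

```text
clock: 3.42
tcp_pos: [0.5267, -0.1586, 0.1312]
tool_rot: [0.001, 0.991, 0.135, 0.001]
ft_force: [0.5, 0.2, -1.4]
width: 0.0108
finger_force: 48.7
```

Run:
```python
from h import *
s=sensors.sense(); print(s['tcp_pos'],s['width'],s['finger_force'],s['ft_force'],s['torque'])
b=grab('scene','s3');a=grab('top','t3')
v=np.hstack([cv2.resize(cv2.imread('pics/s3.png')[120:300,180:380],(444,400)),cv2.resize(cv2.imread('pics/t3.png')[180:330,240:373],(355,400))])
cv2.imwrite('pics/v3.png',v)
```

```text
[ 0.52671414 -0.15855814  0.13117722] 0.010837147519628974 48.6521977186203 [ 0.46672154  0.1818266  -1.43150557] [-0.06274255 -0.03391598  0.01582286]
```

View pics/v3.png

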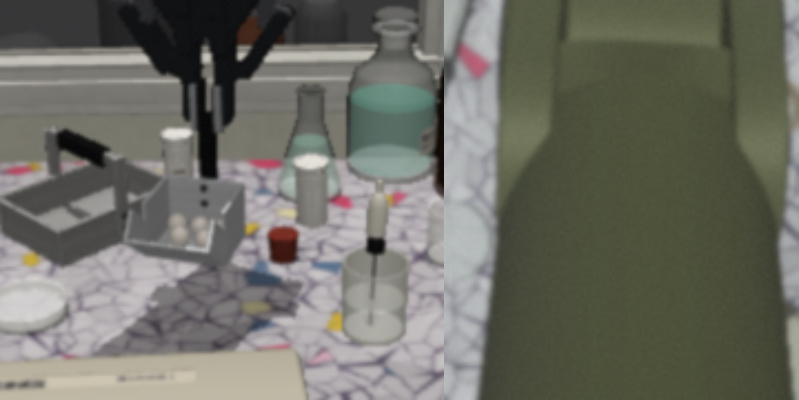

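Call:
servo_tool(
  steps=[
    {"x":0,"y":-0.1,"z":-0.3,"spin":0,"fingers":0.85},
    {"x":0.1,"y":-0.4,"z":-0.8,"spin":0,"fingers":0.85},
    {"x":0.2,"y":-0.9,"z":-1.3,"spin":0,"fingers":0.85},
    {"x":0.3,"y":-1.6,"z":-1.6,"spin":-0.5,"fingers":0.85},
    {"x":0.5,"y":-2.4,"z":-1.77,"spin":-1.2,"fingers":0.85},
    {"x":0.6,"y":-3.2,"z":-1.77,"spin":-2.2,"fingers":0.85},
    {"x":0.8,"y":-4.0,"z":-1.77,"spin":-3.2,"fingers":0.85},
    {"x":0.9,"y":-4.8,"z":-1.77,"spin":-4.2,"fingers":0.85},
    {"x":1.1,"y":-5.6,"z":-1.77,"spin":-5.2,"fingers":0.85},
    {"x":1.2,"y":-6.2,"z":-1.77,"spin":-6.2,"fingers":0.85},
    {"x":1.29,"y":-6.6,"z":-1.77,"spin":-7.2,"fingers":0.85},
    {"x":1.29,"y":-6.73,"z":-1.77,"spin":-8.2,"fingers":0.85},
  ],
)

```text
clock: 4.52
tcp_pos: [0.508, 0.0507, 0.1824]
tool_rot: [-0.001, 0.878, 0.479, 0.0]
ft_force: [0.1, 0.2, -1.6]
width: 0.0105
finger_force: 48.7
```

Call:
servo_tool(
  steps=[
    {"x":0,"y":0,"z":0,"spin":-1,"fingers":0.85},
    {"x":0,"y":0,"z":0,"spin":-2,"fingers":0.85},
    {"x":0,"y":0,"z":0,"spin":-3,"fingers":0.85},
    {"x":0,"y":0,"z":0,"spin":-4,"fingers":0.85},
    {"x":0,"y":0,"z":0,"spin":-5,"fingers":0.85},
    {"x":0,"y":0,"z":0,"spin":-6,"fingers":0.85},
    {"x":0,"y":0,"z":0,"spin":-7,"fingers":0.85},
    {"x":0,"y":0,"z":0,"spin":-8,"fingers":0.85},
    {"x":0,"y":0,"z":0,"spin":-9,"fingers":0.85},
    {"x":0,"y":0,"z":0,"spin":-10,"fingers":0.85},
    {"x":0,"y":0,"z":0,"spin":-11,"fingers":0.85},
    {"x":0,"y":0,"z":0,"spin":-12,"fingers":0.85},
  ],
)

```text
clock: 5.52
tcp_pos: [0.5081, 0.0474, 0.1822]
tool_rot: [-0.0, 0.522, 0.853, -0.0]
ft_force: [-0.9, -0.1, -0.8]
width: 0.0107
finger_force: 48.7
```

Call:
servo_tool(
  steps=[
    {"x":0,"y":0,"z":0,"spin":-1,"fingers":0.85},
    {"x":0,"y":0,"z":0,"spin":-2,"fingers":0.85},
    {"x":0,"y":0,"z":0,"spin":-3,"fingers":0.85},
    {"x":0,"y":0,"z":0,"spin":-4,"fingers":0.85},
    {"x":0,"y":0,"z":0,"spin":-5,"fingers":0.85},
    {"x":0,"y":0,"z":0,"spin":-6,"fingers":0.85},
    {"x":0,"y":0,"z":0,"spin":-7,"fingers":0.85},
    {"x":0,"y":0,"z":0,"spin":-8,"fingers":0.85},
    {"x":0,"y":0,"z":0,"spin":-9,"fingers":0.85},
    {"x":0,"y":0,"z":0,"spin":-9.6,"fingers":0.85},
    {"x":0,"y":0,"z":0,"spin":-9.8,"fingers":0.85},
    {"x":0,"y":0,"z":0,"spin":-9.8,"fingers":0.85},
  ],
)

```text
clock: 6.52
tcp_pos: [0.5085, 0.047, 0.1821]
tool_rot: [-0.0, 0.125, 0.992, -0.0]
ft_force: [-0.6, 0.6, -1.9]
width: 0.0109
finger_force: 48.7
```

Run:
```python
from h import *
s=sensors.sense(); print({k:np.round(s[k],3) for k in('tcp_pos','tool_rot','width','finger_force','ft_force','torque','joints')})
b=grab('scene','s4');a=grab('top','t4')
v=np.hstack([cv2.resize(cv2.imread('pics/s4.png')[100:300,130:330],(400,400)),cv2.resize(cv2.imread('pics/t4.png')[130:330,150:350],(400,400))])
cv2.imwrite('pics/v4.png',v)
```

```text
{'tcp_pos': array([0.508, 0.047, 0.182]), 'tool_rot': array([-0.   ,  0.125,  0.992, -0.   ]), 'width': np.float64(0.011), 'finger_force': np.float64(48.701), 'ft_force': array([-0.57 ,  0.575, -1.868]), 'torque': array([-0.007,  0.103,  0.011]), 'joints': array([ 0.598,  0.546, -1.154,  1.821,  0.548,  1.143,  0.578])}
```

View pics/v4.png

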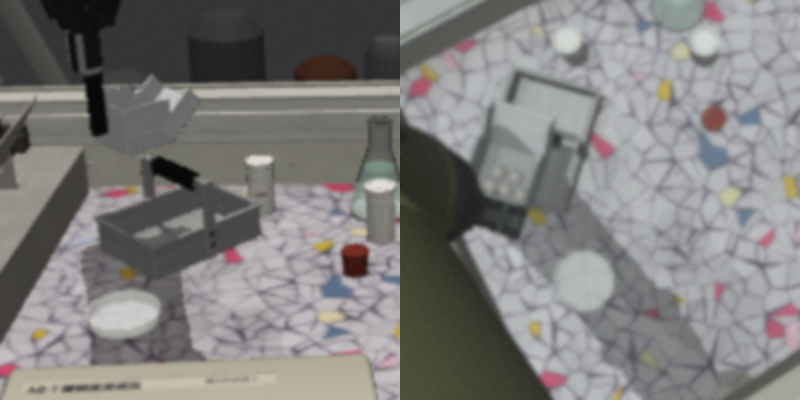

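```bash
cat > tilt.py <<'E'
from h import *
E=[((28,-34,45),(28,34,45)),((28,-34,45),(-24,-34,45)),((28,34,45),(-24,34,45)),((-60,-29,34),(-60,29,34)),
 ((-24,-34,0),(-24,34,0)),((28,-34,0),(28,34,0)),((28,-34,0),(28,-34,45)),((28,34,0),(28,34,45)),((-24,34,0),(28,34,0)),((-24,-34,0),(28,-34,0)),
 ((-24,34,0),(-60,30,34)),((-24,-34,0),(-60,-30,34)),((29,6,95),(29,6,50)),((45,-6,95),(45,-6,50))]
S=np.concatenate([np.linspace(a,b,25) for a,b in E])
def pts(L,tcp,yaw,th,piv=(41,0,69)):
    """cup-local mm -> world; th>0 spout down; pivot 21 mm above TCP, 4 mm along"""
    p=np.array(L,float)-piv; c,s=np.cos(th),np.sin(th)
    x=p[:,0]*c-p[:,2]*s; z=p[:,0]*s+p[:,2]*c; y=p[:,1]
    x=x-4   # TCP sits at cup x=45
    cy,sy=np.cos(yaw),np.sin(yaw)
    return np.array(tcp)+np.c_[cy*x-sy*y,sy*x+cy*y,z+21]/1000
def tilt(tag='scene',im=None,yaw=np.pi-.25,yb=None,show=True):
    im=im or optics.get_image(tag); tcp=sensors.sense()['tcp_pos']
    g=cv2.GaussianBlur(cv2.cvtColor(im['pixels'],cv2.COLOR_RGB2GRAY),(3,3),0)
    dt=cv2.distanceTransform(255-cv2.Canny(g,25,60),cv2.DIST_L2,5); dt=np.minimum(dt,6)
    r=[]
    for d in range(-10,91,2):
        q=proj(im,pts(S,tcp,yaw,np.radians(d)))
        best=9
        for dx in(-3,0,3):
            for dy in(-3,0,3):
                i=np.clip((q+[dx,dy]).round().astype(int),0,[559,419]); best=min(best,dt[i[:,1],i[:,0]].mean())
        r.append((round(float(best),2),d))
    s=sensors.sense();print('t',round(s['clock'],2),'tilt(score,deg):',sorted(r)[:5],'F',round(float(s['finger_force']),1),'w',round(float(s['width'])*1e3,2),'ft',s['ft_force'].round(2),'tq',s['torque'].round(3)); return im
E
python3 - <<'E'
from tilt import *
tilt(im=load('s4'))
E
```

```text
t 6.62 tilt(score,deg): [(1.96, 64), (1.98, 62), (1.99, 60), (1.99, 66), (1.99, 84)] F 48.7 w 10.8 ft [-0.55  0.44 -2.22] tq [0.083 0.111 0.022]
```

Call:
servo_tool(
  steps=[
    {"x":0,"y":0,"z":0,"spin":0,"fingers":0.85},
    {"x":0,"y":0,"z":0,"spin":0,"fingers":0.85},
    {"x":0,"y":0,"z":0,"spin":0,"fingers":0.85},
  ],
  grip_force=20,
)

```text
clock: 6.87
tcp_pos: [0.509, 0.0465, 0.1823]
tool_rot: [0.0, 0.126, 0.992, -0.0]
ft_force: [-0.5, 0.0, -1.1]
width: 0.0104
finger_force: 48.7
```

```bash
python3 -c "
from tilt import *
tilt()"
```

```text
t 6.92 tilt(score,deg): [(1.93, 62), (1.95, 60), (1.96, 66), (1.97, 64), (1.97, 68)] F 48.7 w 10.39 ft [-0.03 -0.28 -1.98] tq [-0.007  0.067  0.028]
```

```bash
cat >> tilt.py <<'E'
B=[(28,y,z) for y in(-35,35) for z in(0,45)]+[(-24,y,0) for y in(-35,35)]+[(-60,-31,34),(-60,31,34),(-45,-32,52),(-45,32,52)]
def tilt2(im=None,yaw=np.pi-.25,bg='s3'):
    im=im or optics.get_image('scene'); s=sensors.sense(); tcp=s['tcp_pos']
    d=np.abs(im['pixels'].astype(int)-load(bg)['pixels']).max(2)>22
    d=cv2.morphologyEx(d.astype(np.uint8),cv2.MORPH_OPEN,np.ones((3,3)))
    r=[]
    for a in range(-10,91,2):
        m=np.zeros_like(d);h=cv2.convexHull(proj(im,pts(B,tcp,yaw,np.radians(a))).round().astype(np.int32));cv2.fillConvexPoly(m,h,1)
        roi=np.zeros_like(d);x0=int(proj(im,pts([(37,0,60)],tcp,yaw,0))[0,0])+8
        c=proj(im,[tcp])[0].astype(int); roi[c[1]-60:c[1]+100,x0:x0+110]=1
        u=((m|d)&roi).sum();r.append((round((m&d&roi).sum()/u,3),a))
    print('t',round(s['clock'],2),'IoU',sorted(r)[::-1][:4],'F',round(float(s['finger_force']),1),'w',round(float(s['width'])*1e3,2),'ft',s['ft_force'].round(2),'tq',s['torque'].round(3)); return im
E
python3 - <<'E'
from tilt import *
tilt2(load('s4')); pickle.dump(tilt2(),open('pics/s5.pkl','wb'))
im=load('s4');d=np.abs(im['pixels'].astype(int)-load('s5')['pixels']).max(2);print((d>30).sum())
E
```

```text
t 6.92 IoU [(np.float64(0.048), 2), (np.float64(0.047), 4), (np.float64(0.047), 0), (np.float64(0.047), -2)] F 48.7 w 10.39 ft [-0.03 -0.28 -1.98] tq [-0.007  0.067  0.028]
t 6.97 IoU [(np.float64(0.049), 4), (np.float64(0.049), 2), (np.float64(0.049), 0), (np.float64(0.049), -2)] F 48.7 w 10.62 ft [-0.26  0.08 -1.72] tq [-0.015  0.062 -0.017]
36
```

Call:
servo_tool(
  steps=[
    {"x":0,"y":0,"z":0,"spin":0,"fingers":0.76},
    {"x":0,"y":0,"z":0,"spin":0,"fingers":0.76},
    {"x":0,"y":0,"z":0,"spin":0,"fingers":0.76},
  ],
  grip_force=20,
)

```text
clock: 7.22
tcp_pos: [0.5091, 0.0464, 0.1823]
tool_rot: [-0.0, 0.126, 0.992, -0.0]
ft_force: [-0.3, -0.1, -1.6]
width: 0.0103
finger_force: 48.7
```

```bash
python3 -c "
from tilt import *
tilt2()"
```

```text
t 7.27 IoU [(np.float64(0.049), 2), (np.float64(0.049), 0), (np.float64(0.049), -2), (np.float64(0.048), 4)] F 48.7 w 10.39 ft [-0.38  0.42 -1.25] tq [ 0.072  0.009 -0.01 ]
```

Run:
```python
from tilt import *
im=load('s4');tcp=sensors.sense()['tcp_pos'];yaw=np.pi-.25
print(proj(im,[tcp]),proj(im,pts(B,tcp,yaw,0)).round(),proj(im,pts([(37,0,95)],tcp,yaw,0)))
d=np.abs(im['pixels'].astype(int)-load('s3')['pixels']).max(2)
print(d[110:190:8,150:260:8])
```

```text
[[175.47801419 150.72432499]] [[176. 168.]
 [173. 146.]
 [197. 177.]
 [194. 154.]
 [198. 161.]
 [219. 170.]
 [212. 142.]
 [231. 148.]
 [205. 135.]
 [224. 141.]] [[176.19739536 125.09089717]]
[[  4  20  39  41  39   2   2   1   4   3   4   3   0  34]
 [  3   3  36  41   2   1   2   2   1   2   2   2  22  34]
 [  3   2  44  41   2   3   2   2   2   3   2  19   6  19]
 [  2   3  21  14   2   2   1   2   2   2   3  11  20   6]
 [  1   4   4  94   7  10   4  26   5   5   4   4 111 110]
 [  5   4   5  92  69  18  13  12  37   6   7   3   5  92]
 [  4   5   5  45 121  32  33  29  22  18   5   4   4   6]
 [  3   4   6   9  86  17  13  14   9   5   5   3   3   4]
 [  5   4   5   5   4  21  18   7   3   4   2   4   5   4]
 [  4   5   5   4   4   4   4   1   9   4   4   3   4   4]]
```

```bash
sed -i 's/x0:x0+110\]=1/x0:min(x0+110,c[0]+62)]=1/; s/max(2)>22/max(2)>9/; s/    d=np.abs(im/    f=lambda z:cv2.GaussianBlur(z,(5,5),0).astype(int);d=np.abs(im/; s/im\[.pixels.\].astype(int)-load(bg)\[.pixels.\]/f(im["pixels"])-f(load(bg)["pixels"])/' tilt.py; sed -i "s/    u=((m|d)&roi)/    u=((m|d)\&roi)/; s/print('t',round(s\['clock'\],2),'IoU'/print('moved px',(np.abs(im['pixels'].astype(int)-load('s4')['pixels']).max(2)>30).sum(),'t',round(s['clock'],2),'IoU'/" tilt.py; python3 -c "
from tilt import *
tilt2(load('s4'))"
```

```text
moved px 0 t 7.27 IoU [(np.float64(0.466), 4), (np.float64(0.461), 2), (np.float64(0.456), 6), (np.float64(0.452), 0)] F 48.7 w 10.39 ft [-0.38  0.42 -1.25] tq [ 0.072  0.009 -0.01 ]
```

Call:
servo_tool(
  steps=[
    {"x":0,"y":0,"z":0,"spin":0,"fingers":0.745},
    {"x":0,"y":0,"z":0,"spin":0,"fingers":0.745},
  ],
  grip_force=20,
)

```text
clock: 7.43
tcp_pos: [0.5091, 0.0464, 0.1823]
tool_rot: [0.0, 0.126, 0.992, 0.0]
ft_force: [-0.2, 1.0, -2.1]
width: 0.0112
finger_force: 31.9
```

Call:
servo_tool(
  steps=[
    {"x":0,"y":0,"z":0,"spin":0,"fingers":0.735},
    {"x":0,"y":0,"z":0,"spin":0,"fingers":0.735},
  ],
  grip_force=20,
)

```text
clock: 7.6
tcp_pos: [0.5091, 0.0464, 0.1823]
tool_rot: [0.0, 0.126, 0.992, 0.0]
ft_force: [0.1, 0.4, -1.0]
width: 0.0113
finger_force: 20.1
```

```bash
python3 -c "
from tilt import *
tilt2()"
```

```text
moved px 37 t 7.65 IoU [(np.float64(0.469), 4), (np.float64(0.463), 2), (np.float64(0.456), 6), (np.float64(0.456), 0)] F 20.1 w 11.37 ft [-0.03  0.13 -1.91] tq [ 0.027  0.062 -0.007]
```

Call:
servo_tool(
  steps=[
    {"x":0,"y":0,"z":0,"spin":0,"fingers":0.728},
    {"x":0,"y":0,"z":0,"spin":0,"fingers":0.728},
  ],
)

```text
clock: 7.82
tcp_pos: [0.5091, 0.0464, 0.1823]
tool_rot: [-0.0, 0.126, 0.992, 0.0]
ft_force: [0.1, 0.3, -0.8]
width: 0.0116
finger_force: 12.6
```

```bash
python3 -c "
from tilt import *
tilt2()"
```

```text
moved px 34 t 7.87 IoU [(np.float64(0.463), 4), (np.float64(0.455), 2), (np.float64(0.453), 6), (np.float64(0.446), 0)] F 12.6 w 11.6 ft [-0.74 -0.27 -0.88] tq [ 0.031  0.027 -0.002]
```

Call:
servo_tool(
  steps=[
    {"x":0,"y":0,"z":0,"spin":0,"fingers":0.725},
    {"x":0,"y":0,"z":0,"spin":0,"fingers":0.725},
  ],
)

```text
clock: 8.03
tcp_pos: [0.5091, 0.0465, 0.1823]
tool_rot: [-0.0, 0.126, 0.992, 0.0]
ft_force: [-0.6, -1.1, -2.1]
width: 0.0116
finger_force: 7.3
```

```bash
python3 -c "
from tilt import *
tilt2()"
```

```text
moved px 23 t 8.08 IoU [(np.float64(0.457), 4), (np.float64(0.45), 2), (np.float64(0.447), 6), (np.float64(0.441), 0)] F 7.3 w 11.8 ft [-0.31  0.49 -1.12] tq [ 0.08   0.088 -0.036]
```

Call:
servo_tool(
  steps=[
    {"x":0,"y":0,"z":0,"spin":0,"fingers":0.723},
    {"x":0,"y":0,"z":0,"spin":0,"fingers":0.723},
  ],
)

```text
clock: 8.25
tcp_pos: [0.5091, 0.0464, 0.1823]
tool_rot: [0.0, 0.126, 0.992, 0.0]
ft_force: [0.1, 0.7, -1.3]
width: 0.0117
finger_force: 4.8
```

```bash
python3 -c "
from tilt import *
tilt2()"
```

```text
moved px 281 t 8.3 IoU [(np.float64(0.455), 8), (np.float64(0.451), 10), (np.float64(0.445), 6), (np.float64(0.436), 12)] F 4.8 w 11.59 ft [ 0.42 -0.1  -2.37] tq [0.033 0.016 0.028]
```

Call:
servo_tool(
  steps=[
    {"x":0,"y":0,"z":0,"spin":0,"fingers":0.723},
    {"x":0,"y":0,"z":0,"spin":0,"fingers":0.723},
    {"x":0,"y":0,"z":0,"spin":0,"fingers":0.723},
  ],
)

```text
clock: 8.55
tcp_pos: [0.5091, 0.0464, 0.1823]
tool_rot: [-0.0, 0.126, 0.992, 0.0]
ft_force: [-0.3, -0.0, -0.6]
width: 0.0119
finger_force: 4.7
```

```bash
python3 -c "
from tilt import *
tilt2()"
```

```text
moved px 744 t 8.6 IoU [(np.float64(0.363), 26), (np.float64(0.357), 28), (np.float64(0.355), 24), (np.float64(0.348), 22)] F 4.7 w 12.01 ft [ 0.94 -0.29 -1.91] tq [-0.017  0.045 -0.033]
```

Call:
servo_tool(
  steps=[
    {"x":0,"y":0,"z":0,"spin":0,"fingers":0.74},
    {"x":0,"y":0,"z":0,"spin":0,"fingers":0.74},
    {"x":0,"y":0,"z":0.15,"spin":0,"fingers":0.74},
    {"x":0,"y":0,"z":0.4,"spin":0,"fingers":0.74},
    {"x":0,"y":0,"z":0.8,"spin":0,"fingers":0.74},
    {"x":0,"y":0,"z":1.15,"spin":0,"fingers":0.74},
    {"x":0,"y":0,"z":1.4,"spin":0,"fingers":0.74},
    {"x":0,"y":0,"z":1.55,"spin":0,"fingers":0.74},
    {"x":0,"y":0,"z":1.6,"spin":0,"fingers":0.74},
    {"x":0,"y":0,"z":1.6,"spin":0,"fingers":0.74},
  ],
  grip_force=40,
)

```text
clock: 9.43
tcp_pos: [0.5089, 0.0465, 0.1338]
tool_rot: [-0.0, 0.125, 0.992, 0.0]
ft_force: [0.0, -0.3, -1.6]
width: 0.0113
finger_force: 16.9
```

Run:
```python
from tilt import *
im=tilt2(); pickle.dump(im,open('pics/s6.pkl','wb'))
a=optics.get_image('top');pickle.dump(a,open('pics/t6.pkl','wb'))
v=np.hstack([cv2.resize(im['pixels'][100:250,130:280,::-1],(400,400)),cv2.resize(a['pixels'][130:280,150:300,::-1],(400,400))])
cv2.imwrite('pics/v6.png',v)
```

```text
moved px 3785 t 9.48 IoU [(np.float64(0.249), 24), (np.float64(0.249), 22), (np.float64(0.244), 26), (np.float64(0.24), 20)] F 16.9 w 11.25 ft [ 0.42 -0.8  -1.24] tq [-0.006 -0.01  -0.013]
```

View pics/v6.png

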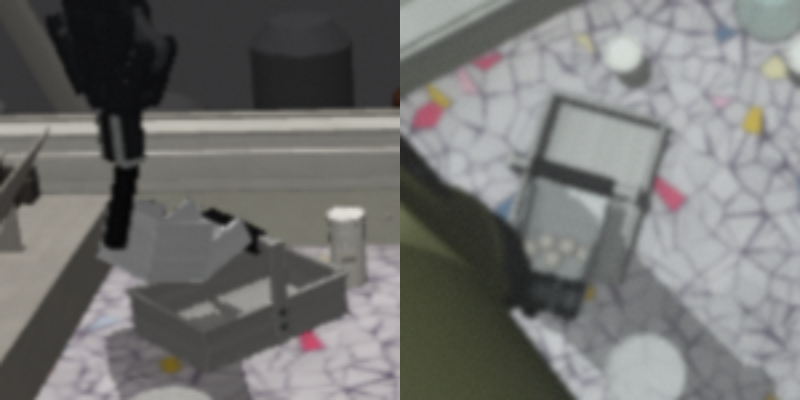

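Call:
servo_tool(
  steps=[
    {"x":0,"y":0,"z":0,"spin":0,"fingers":0.727},
    {"x":0,"y":0,"z":0,"spin":0,"fingers":0.724},
    {"x":0,"y":0,"z":0,"spin":0,"fingers":0.723},
    {"x":0,"y":0,"z":0,"spin":0,"fingers":0.723},
    {"x":0,"y":0,"z":0,"spin":0,"fingers":0.723},
  ],
)

```text
clock: 9.95
tcp_pos: [0.5091, 0.0464, 0.1344]
tool_rot: [0.0, 0.126, 0.992, -0.0]
ft_force: [0.6, -0.5, -1.4]
width: 0.0115
finger_force: 4.7
```

Run:
```python
from tilt import *
im=tilt2()
```

```text
moved px 3771 t 10.0 IoU [(np.float64(0.254), 22), (np.float64(0.253), 24), (np.float64(0.248), 20), (np.float64(0.245), 26)] F 4.7 w 11.87 ft [ 0.12 -0.14 -1.96] tq [-0.015  0.024  0.002]
```

Call:
servo_tool(
  steps=[
    {"x":0,"y":0,"z":0,"spin":0,"fingers":0.722},
    {"x":0,"y":0,"z":0,"spin":0,"fingers":0.722},
    {"x":0,"y":0,"z":0,"spin":0,"fingers":0.722},
    {"x":0,"y":0,"z":0,"spin":0,"fingers":0.722},
  ],
)

```text
clock: 10.33
tcp_pos: [0.5091, 0.0465, 0.1343]
tool_rot: [-0.0, 0.126, 0.992, 0.0]
ft_force: [-0.2, -0.5, -2.4]
width: 0.0117
finger_force: 3.5
```

```bash
sed -i "s/load('s4')\['pixels'\]/load('s6')['pixels']/" tilt.py
python3 - <<'E'
from tilt import *
im=tilt2()
E
```

```text
moved px 10 t 10.38 IoU [(np.float64(0.252), 22), (np.float64(0.25), 24), (np.float64(0.246), 20), (np.float64(0.24), 26)] F 3.5 w 12.0 ft [-0.16  0.28 -0.51] tq [ 0.019  0.038 -0.016]
```

Call:
servo_tool(
  steps=[
    {"x":-0.1,"y":0,"z":-0.1,"spin":0,"fingers":0.722},
    {"x":-0.2,"y":0,"z":-0.2,"spin":0,"fingers":0.722},
    {"x":-0.3,"y":0,"z":-0.3,"spin":0,"fingers":0.722},
    {"x":-0.4,"y":0,"z":-0.38,"spin":0,"fingers":0.722},
    {"x":-0.5,"y":0,"z":-0.46,"spin":0,"fingers":0.722},
    {"x":-0.6,"y":0,"z":-0.53,"spin":0,"fingers":0.722},
    {"x":-0.7,"y":0,"z":-0.59,"spin":0,"fingers":0.722},
    {"x":-0.8,"y":0,"z":-0.65,"spin":0,"fingers":0.722},
  ],
)

```text
clock: 11.05
tcp_pos: [0.5326, 0.0403, 0.154]
tool_rot: [-0.0, 0.126, 0.992, 0.0]
ft_force: [0.6, 0.2, -2.5]
width: 0.0119
finger_force: 3.4
```

```bash
cat >> tilt.py <<'E'
def trayshift(ref='t6',box=(155,197,196,268)):
    a=optics.get_image('top'); r0,r1,c0,c1=box
    g=lambda z:cv2.cvtColor(z['pixels'],cv2.COLOR_RGB2GRAY).astype(np.float32)
    T=g(load(ref))[r0+6:r1-6,c0+6:c1-6]
    m=cv2.matchTemplate(g(a)[r0:r1,c0:c1],T,cv2.TM_CCOEFF_NORMED); _,v,_,l=cv2.minMaxLoc(m)
    print('tray shift px',l[0]-6,l[1]-6,round(v,3)); return a
E
python3 - <<'E'
from tilt import *
im=tilt2();trayshift();pickle.dump(im,open('pics/s7.pkl','wb'))
E
```

```text
moved px 5531 t 11.1 IoU [(np.float64(0.195), 32), (np.float64(0.194), 30), (np.float64(0.191), 34), (np.float64(0.188), 28)] F 3.4 w 11.97 ft [ 1.24 -0.03 -0.81] tq [-0.043 -0.021  0.036]
tray shift px 0 0 0.989
```

Call:
servo_tool(
  steps=[
    {"x":-0.1,"y":0,"z":-0.06,"spin":0,"fingers":0.722},
    {"x":-0.2,"y":0,"z":-0.12,"spin":0,"fingers":0.722},
    {"x":-0.3,"y":0,"z":-0.17,"spin":0,"fingers":0.722},
    {"x":-0.4,"y":0,"z":-0.22,"spin":0,"fingers":0.722},
    {"x":-0.5,"y":0,"z":-0.26,"spin":0,"fingers":0.722},
    {"x":-0.6,"y":0,"z":-0.3,"spin":0,"fingers":0.722},
    {"x":-0.7,"y":0,"z":-0.33,"spin":0,"fingers":0.722},
  ],
)

```text
clock: 11.73
tcp_pos: [0.553, 0.0352, 0.1638]
tool_rot: [0.0, 0.126, 0.992, 0.0]
ft_force: [0.8, -1.0, -2.3]
width: 0.012
finger_force: 3.4
```

Run:
```python
from tilt import *
im=tilt2();trayshift();pickle.dump(im,open('pics/s8.pkl','wb'))
```

```text
moved px 9107 t 11.78 IoU [(np.float64(0.163), 32), (np.float64(0.161), 34), (np.float64(0.157), 30), (np.float64(0.155), 36)] F 3.4 w 11.68 ft [ 2.08 -0.82 -0.6 ] tq [-0.043 -0.01   0.005]
tray shift px 0 0 0.92
```

Run:
```python
from tilt import *
im=load('s8');a=grab('top','t8');tcp=sensors.sense()['tcp_pos']
def dr(im,b):
    v=im['pixels'][:,:,::-1].copy(); r,c,n=b; v=cv2.resize(v[r:r+n,c:c+n],(400,400),interpolation=cv2.INTER_CUBIC); k=400/n
    for th,col in((30,(0,0,255)),(48,(0,255,0))):
        q=(proj(im,pts([(-60,-31,34),(-60,31,34),(-24,34,0),(-24,-34,0),(-60,-31,34)],tcp,np.pi-.25,np.radians(th)))-[c,r])*k
        cv2.polylines(v,[q.round().astype(np.int32)],False,col,1)
    return v
cv2.imwrite('pics/v8.png',np.hstack([dr(im,(100,130,130)),dr(a,(150,180,110))]))
```

```text
(no output)
```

View pics/v8.png

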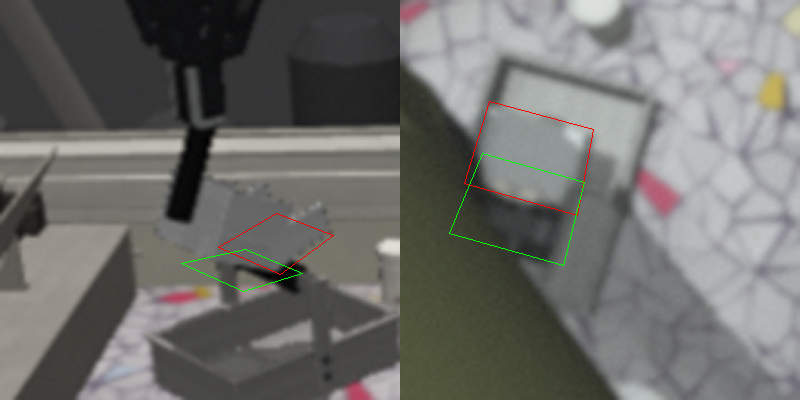

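Call:
servo_tool(
  steps=[
    {"x":0,"y":0,"z":0,"spin":0,"fingers":0.74},
    {"x":0,"y":0,"z":-0.1,"spin":0,"fingers":0.74},
    {"x":0,"y":0,"z":-0.35,"spin":0,"fingers":0.74},
    {"x":0,"y":0,"z":-0.6,"spin":0,"fingers":0.74},
    {"x":0.1,"y":0,"z":-0.6,"spin":0,"fingers":0.74},
    {"x":0.35,"y":0,"z":-0.6,"spin":0,"fingers":0.74},
    {"x":0.7,"y":0,"z":-0.6,"spin":0,"fingers":0.74},
    {"x":1.05,"y":0,"z":-0.6,"spin":0,"fingers":0.74},
    {"x":1.35,"y":0,"z":-0.6,"spin":0,"fingers":0.74},
    {"x":1.5,"y":0,"z":-0.6,"spin":0,"fingers":0.74},
    {"x":1.5,"y":0,"z":-0.6,"spin":0,"fingers":0.74},
  ],
)

```text
clock: 12.8
tcp_pos: [0.5078, 0.0467, 0.1818]
tool_rot: [-0.0, 0.125, 0.992, -0.0]
ft_force: [0.7, -0.0, -1.3]
width: 0.0116
finger_force: 16.8
```

```bash
cat >> tilt.py <<'E'
def tilt3(im=None,tcp=None,yaw=np.pi-.25,bg='s3',thr=6):
    """silhouette fit, cup+bar hulls against clean background, free pixel offset"""
    im=im or optics.get_image('scene'); s=sensors.sense(); tcp=s['tcp_pos'] if tcp is None else np.array(tcp)
    f=lambda z:cv2.GaussianBlur(z,(3,3),0).astype(int)
    d=(np.abs(f(im['pixels'])-f(load(bg)['pixels'])).max(2)>thr).astype(np.uint8)
    c=proj(im,[tcp])[0].astype(int); roi=np.zeros_like(d); roi[c[1]-28:c[1]+45,max(c[0]-25,0):c[0]+62]=1
    d=cv2.morphologyEx(d,cv2.MORPH_CLOSE,np.ones((5,5)))&roi
    r=[]
    for a in range(-6,72,2):
        H=cv2.convexHull(proj(im,pts(B,tcp,yaw,np.radians(a))).astype(np.float32))
        for dx in range(-3,4):
            for dy in range(-3,4):
                m=np.zeros_like(d);cv2.fillConvexPoly(m,(H+[dx,dy]).round().astype(np.int32),1)
                x1=c[0]+6
                A=d.copy();A[:,:x1]=0;m[:,:x1]=0
                r.append((round(((m&A).sum()/(m|A).sum()),3),a,dx,dy))
    print('t',round(s['clock'],2),'fit',[tuple(map(float,k)) for k in sorted(r)[::-1][:5]],'F',round(float(s['finger_force']),1)); return im
E
python3 - <<'E'
from tilt import *
tilt3(load('s4'),(.508,.047,.182))
tilt3(load('s5'),(.508,.047,.182))
im=tilt3();pickle.dump(im,open('pics/s9.pkl','wb')); tilt3(im,bg='s7')
trayshift(ref='t3',box=(140,185,196,268))
print(sensors.sense()['tcp_pos'])
E
```

```text
t 12.8 fit [(0.855, 8.0, 1.0, -2.0), (0.855, 6.0, 1.0, -1.0), (0.853, 4.0, 0.0, 0.0), (0.852, 6.0, 0.0, -1.0), (0.852, 4.0, 1.0, 0.0)] F 16.8
t 12.8 fit [(0.856, 6.0, 1.0, -1.0), (0.851, 8.0, 2.0, -2.0), (0.85, 8.0, 1.0, -2.0), (0.85, 4.0, 1.0, 0.0), (0.848, 6.0, 2.0, -1.0)] F 16.8
t 12.85 fit [(0.86, 30.0, -3.0, 0.0), (0.859, 30.0, -2.0, 0.0), (0.858, 28.0, -3.0, 1.0), (0.856, 28.0, -3.0, 2.0), (0.855, 32.0, -2.0, 0.0)] F 16.8
t 12.85 fit [(0.422, 32.0, 3.0, 3.0), (0.42, 34.0, 3.0, 3.0), (0.415, 32.0, 2.0, 3.0), (0.414, 30.0, 3.0, 3.0), (0.412, 36.0, 3.0, 3.0)] F 16.8
tray shift px 0 0 0.997
[0.50921802 0.04620356 0.18181443]
```

Call:
servo_tool(
  steps=[
    {"x":0.2,"y":0,"z":0.2,"spin":0,"fingers":0.74},
    {"x":0.2,"y":0,"z":0.5,"spin":0,"fingers":0.74},
    {"x":0.2,"y":0,"z":0.9,"spin":0,"fingers":0.74},
    {"x":0.2,"y":0,"z":1.3,"spin":0,"fingers":0.74},
    {"x":0.2,"y":0,"z":1.65,"spin":0,"fingers":0.74},
    {"x":0.2,"y":0,"z":1.85,"spin":0,"fingers":0.735},
    {"x":0.2,"y":0,"z":1.93,"spin":0,"fingers":0.728},
    {"x":0.2,"y":0,"z":1.93,"spin":0,"fingers":0.724},
    {"x":0.1,"y":0,"z":1.93,"spin":0,"fingers":0.722},
    {"x":0,"y":0,"z":1.93,"spin":0,"fingers":0.722},
    {"x":-0.1,"y":0,"z":1.93,"spin":0,"fingers":0.722},
    {"x":-0.2,"y":0,"z":1.93,"spin":0,"fingers":0.722},
  ],
)

```text
clock: 13.9
tcp_pos: [0.5156, 0.0449, 0.1242]
tool_rot: [0.0, 0.126, 0.992, 0.0]
ft_force: [0.5, 0.1, -1.4]
width: 0.0119
finger_force: 3.4
```

Run:
```python
from tilt import *
im=tilt3();pickle.dump(im,open('pics/s10.pkl','wb'));s=sensors.sense();print(s['tcp_pos'],s['ft_force'])
trayshift(ref='t3',box=(140,185,196,268))
```

```text
t 13.95 fit [(0.651, 26.0, -3.0, 3.0), (0.649, 28.0, -2.0, 3.0), (0.649, 28.0, -3.0, 3.0), (0.648, 28.0, -3.0, 2.0), (0.646, 30.0, -2.0, 3.0)] F 3.4
[0.5161395  0.04462321 0.12411027] [ 1.39551949  0.31263627 -1.73764239]
tray shift px 0 0 0.997
```

Call:
servo_tool(
  steps=[
    {"x":-0.1,"y":0,"z":-0.04,"spin":0,"fingers":0.722},
    {"x":-0.2,"y":0,"z":-0.1,"spin":0,"fingers":0.722},
    {"x":-0.3,"y":0,"z":-0.17,"spin":0,"fingers":0.722},
    {"x":-0.4,"y":0,"z":-0.24,"spin":0,"fingers":0.722},
    {"x":-0.5,"y":0,"z":-0.31,"spin":0,"fingers":0.722},
    {"x":-0.6,"y":0,"z":-0.38,"spin":0,"fingers":0.722},
  ],
)

```text
clock: 14.5
tcp_pos: [0.5326, 0.0404, 0.1354]
tool_rot: [0.0, 0.126, 0.992, 0.0]
ft_force: [0.3, 0.1, -2.7]
width: 0.0122
finger_force: 3.4
```

Run:
```python
from tilt import *
im=tilt3();pickle.dump(im,open('pics/s11.pkl','wb'));s=sensors.sense();print(s['tcp_pos'],s['ft_force'])
trayshift(ref='t3',box=(140,185,196,268))
```

```text
t 14.55 fit [(0.725, 36.0, -2.0, 1.0), (0.724, 36.0, -3.0, 1.0), (0.717, 36.0, -3.0, 0.0), (0.717, 34.0, -3.0, 1.0), (0.716, 40.0, -1.0, -2.0)] F 3.4
[0.53340481 0.0403091  0.13579539] [ 0.70668308  0.27276026 -1.36678381]
tray shift px 0 0 0.997
```

Call:
servo_tool(
  steps=[
    {"x":-0.1,"y":0,"z":-0.06,"spin":0,"fingers":0.722},
    {"x":-0.2,"y":0,"z":-0.12,"spin":0,"fingers":0.722},
    {"x":-0.3,"y":0,"z":-0.17,"spin":0,"fingers":0.722},
    {"x":-0.4,"y":0,"z":-0.22,"spin":0,"fingers":0.722},
    {"x":-0.5,"y":0,"z":-0.26,"spin":0,"fingers":0.722},
    {"x":-0.6,"y":0,"z":-0.3,"spin":0,"fingers":0.722},
  ],
)

```text
clock: 15.1
tcp_pos: [0.55, 0.0359, 0.1443]
tool_rot: [-0.0, 0.126, 0.992, 0.0]
ft_force: [-1.0, 0.2, -0.8]
width: 0.0117
finger_force: 3.4
```

Run:
```python
from tilt import *
im=tilt3();pickle.dump(im,open('pics/s12.pkl','wb'));s=sensors.sense();print(s['tcp_pos'],s['ft_force'])
trayshift(ref='t3',box=(140,185,196,268))
```

```text
t 15.15 fit [(0.514, 46.0, -3.0, 1.0), (0.514, 46.0, -3.0, 0.0), (0.513, 44.0, -3.0, 2.0), (0.511, 48.0, -2.0, 0.0), (0.51, 46.0, -2.0, 1.0)] F 3.4
[0.5506649  0.03578997 0.14448402] [ 0.41605733  0.14338443 -1.13437201]
tray shift px 0 0 0.997
```

Call:
servo_tool(
  steps=[
    {"x":-0.1,"y":0,"z":-0.04,"spin":0,"fingers":0.722},
    {"x":-0.2,"y":0,"z":-0.08,"spin":0,"fingers":0.722},
    {"x":-0.3,"y":0,"z":-0.12,"spin":0,"fingers":0.722},
    {"x":-0.4,"y":0,"z":-0.15,"spin":0,"fingers":0.722},
    {"x":-0.5,"y":0,"z":-0.18,"spin":0,"fingers":0.722},
    {"x":-0.6,"y":0,"z":-0.2,"spin":0,"fingers":0.722},
  ],
)

```text
clock: 15.7
tcp_pos: [0.5675, 0.0314, 0.1503]
tool_rot: [-0.0, 0.126, 0.992, 0.0]
ft_force: [-0.9, 0.9, -0.5]
width: 0.0121
finger_force: 3.4
```

Run:
```python
from tilt import *
im=tilt3();pickle.dump(im,open('pics/s13.pkl','wb'));s=sensors.sense();print(s['tcp_pos'],s['ft_force'])
trayshift(ref='t3',box=(140,185,196,268))
```

```text
t 15.75 fit [(0.291, 50.0, -3.0, 3.0), (0.29, 52.0, -3.0, 3.0), (0.29, 50.0, -2.0, 3.0), (0.29, 50.0, -3.0, 2.0), (0.29, 48.0, -3.0, 3.0)] F 3.4
[0.56811357 0.03123759 0.15040461] [-0.03524826  0.283316   -1.15357874]
tray shift px 0 0 0.978
```

Call:
servo_tool(
  steps=[
    {"x":0,"y":0,"z":0,"spin":0,"fingers":0.735},
    {"x":0,"y":0,"z":0,"spin":0,"fingers":0.745},
    {"x":0.1,"y":0,"z":0,"spin":0,"fingers":0.745},
    {"x":0.3,"y":0,"z":0,"spin":0,"fingers":0.745},
    {"x":0.55,"y":0,"z":0,"spin":0,"fingers":0.745},
    {"x":0.8,"y":0,"z":0,"spin":0,"fingers":0.745},
    {"x":0.95,"y":0,"z":0,"spin":0,"fingers":0.745},
    {"x":1.0,"y":0,"z":0,"spin":0,"fingers":0.745},
    {"x":1.0,"y":0,"z":0,"spin":0,"fingers":0.745},
    {"x":1.0,"y":0,"z":0,"spin":0,"fingers":0.745},
    {"x":1.0,"y":0,"z":0,"spin":0,"fingers":0.745},
    {"x":1.0,"y":0,"z":0,"spin":0,"fingers":0.745},
  ],
)

```text
clock: 16.8
tcp_pos: [0.5384, 0.0389, 0.1502]
tool_rot: [0.0, 0.126, 0.992, 0.0]
ft_force: [0.2, -0.4, -1.3]
width: 0.0111
finger_force: 20.3
```

Run:
```python
from tilt import *
im=tilt3();pickle.dump(im,open('pics/s14.pkl','wb'));s=sensors.sense();print(s['tcp_pos'],s['ft_force'])
a=trayshift(ref='t3',box=(140,185,196,268));pickle.dump(a,open('pics/t14.pkl','wb'))
w=grab('wrist','w14')
# bright ball-like blobs in tray half (top view)
hsv=cv2.cvtColor(a['pixels'],cv2.COLOR_RGB2GRAY)
# brightness change relative to t3 within the tray outline
ref=cv2.cvtColor(load('t3')['pixels'],cv2.COLOR_RGB2GRAY).astype(int)
q=proj(a,[[.6735,.0563,.005]]);print(q)
for name,im_ in(('w',w),):
    print(proj(im_,[[.5958,.025,.08],[.56,.034,.005],[.6735,.0563,.036],[.6489,-.0411,.036],[.5193,-.0069,.036],[.5449,.0905,.036]]).round())
```

```text
t 16.85 fit [(0.536, 60.0, -3.0, 2.0), (0.534, 60.0, -3.0, 3.0), (0.533, 60.0, -2.0, 2.0), (0.533, 58.0, -3.0, 3.0), (0.532, 62.0, -2.0, 2.0)] F 20.3
[0.53834004 0.03892576 0.1501081 ] [-0.4874084   0.67066427 -0.41447301]
tray shift px 0 0 0.997
[[210.74121981 168.91350778]]
[[281. 287.]
 [281. 212.]
 [335. 329.]
 [226. 330.]
 [220. 188.]
 [343. 188.]]
```

Call:
servo_tool(
  steps=[
    {"x":0.4,"y":0,"z":0,"spin":0,"fingers":0.745},
    {"x":0,"y":0,"z":0,"spin":0,"fingers":0.745},
    {"x":0,"y":0,"z":0,"spin":0,"fingers":0.745},
    {"x":0,"y":0,"z":-0.3,"spin":0,"fingers":0.745},
    {"x":0,"y":0,"z":-0.7,"spin":0,"fingers":0.745},
    {"x":0.3,"y":0,"z":-1.2,"spin":0,"fingers":0.745},
    {"x":0.7,"y":0,"z":-1.6,"spin":0,"fingers":0.745},
    {"x":0.9,"y":0,"z":-1.8,"spin":0,"fingers":0.745},
    {"x":1.0,"y":0,"z":-1.8,"spin":0,"fingers":0.745},
    {"x":1.0,"y":0,"z":-1.8,"spin":0,"fingers":0.745},
  ],
)

```text
clock: 17.78
tcp_pos: [0.5088, 0.0465, 0.2048]
tool_rot: [0.001, 0.125, 0.992, -0.0]
ft_force: [-0.2, -0.8, -0.7]
width: 0.0113
finger_force: 20.3
```

```bash
cat >> tilt.py <<'E'
def rect(im,k=4):
    """tray floor seen orthographically (tray frame), k px/mm... x right, y up"""
    ux=np.array([.969,-.247]);uy=np.array([.247,.969]);c=np.array([.5958,.025])
    X,Y=np.meshgrid(np.arange(-75,75,1/k),np.arange(55,-55,-1/k))
    xy=c+(X.ravel()[:,None]*ux+Y.ravel()[:,None]*uy)/1000
    q=proj(im,np.c_[xy,np.full(len(xy),.0105)]).astype(np.float32).reshape(*X.shape,2)
    return cv2.remap(im['pixels'],q[...,0],q[...,1],cv2.INTER_CUBIC)
def balls(im,k=4):
    g=cv2.GaussianBlur(cv2.cvtColor(rect(im,k),cv2.COLOR_RGB2GRAY),(0,0),2)
    c=cv2.HoughCircles(g,cv2.HOUGH_GRADIENT,1,10*k,param1=60,param2=12,minRadius=int(6*k),maxRadius=int(9.5*k))
    out=[] if c is None else [(round(x/k-75,1),round(55-y/k,1),round(r/k,1),int(g[int(y),int(x)])) for x,y,r in c[0] if abs(x/k-75)<64 and abs(55-y/k)<44]
    print(len(out),out); return out
E
python3 - <<'E'
from tilt import *
im=tilt3();a=grab('top','t15');wr=grab('wrist','w15')
balls(load('top0'));balls(a);balls(wr)
d=cv2.GaussianBlur(rect(a).astype(np.float32),(0,0),3)-cv2.GaussianBlur(rect(load('top0')).astype(np.float32),(0,0),3)
print(np.round(d.mean(2)[20::32,20::40]).astype(int))
E
```

```text
t 17.83 fit [(0.764, 60.0, -3.0, 1.0), (0.757, 62.0, -3.0, 0.0), (0.757, 60.0, -3.0, 2.0), (0.753, 62.0, -3.0, -1.0), (0.753, 60.0, -3.0, 0.0)] F 20.3
0 []
0 []
6 [(np.float32(-1.6), np.float32(43.4), np.float32(6.6), 207), (np.float32(-3.9), np.float32(-35.6), np.float32(7.2), 205), (np.float32(-15.4), np.float32(35.9), np.float32(9.3), 144), (np.float32(56.9), np.float32(34.1), np.float32(7.9), 15), (np.float32(38.4), np.float32(-33.6), np.float32(8.2), 66), (np.float32(20.9), np.float32(41.9), np.float32(8.8), 13)]
[[  9 -18 -19   9  13  13  21  52   3  13  15  15  14  13  13]
 [ 13 -33 -33 -26  17  19  17  41   6  19  21  20  19  20  11]
 [ -7 -34 -34 -33 -24   7  14   4   5  19  19  20  22  20  16]
 [  4 -34 -36 -35 -33 -29 -19  10   3  20  21  22  21  22  13]
 [ -5 -33 -35 -35 -34 -33 -30   6   7  21  20  22  23  21  14]
 [-10 -36 -36 -34 -35 -24  -3  -4   6  21  22  21  22  22  13]
 [  2 -33 -35 -36 -34 -33 -25  -2   5  51  23  23  21  20  13]
 [-29 -38 -35 -35 -37 -24   1   9   5   8  18  22  19  22  13]
 [-26 -37 -35 -36 -37 -35   1  14  10  20  22  23  21  22  14]
 [-30 -37 -36 -36 -36 -26  19  13  20  21  21  21  22  23  13]
 [-29 -37 -37 -35 -35  17  32  24  19  21  22  22  22  23  16]
 [-27 -29 -28 -28  -7  20  27  21  11  23  20  20  18  20  14]
 [-24  -3  -1  -1  13  12  13   8  11  12  13  12  15  13  13]
 [-37 -29 -33   9  20  20  21  21  22  17  22  22  22  20  20]]
```

```bash
cat >> tilt.py <<'E'
def blobs(im,thr,k=4):
    g=cv2.GaussianBlur(cv2.cvtColor(rect(im,k),cv2.COLOR_RGB2GRAY),(0,0),2); print('pct',np.percentile(g,[50,90,98]))
    n,_,st,ce=cv2.connectedComponentsWithStats((g>thr).astype(np.uint8))
    print(thr,[(round(c[0]/k-75),round(55-c[1]/k),round(s[4]/k/k),(round(s[2]/k),round(s[3]/k))) for s,c in list(zip(st,ce))[1:] if s[4]>15*k*k and abs(c[0]/k-75)<66 and abs(55-c[1]/k)<47])
E
python3 - <<'E'
from tilt import *
w,a=load('w15'),load('t15')
for t in(150,165,180,195): blobs(w,t)
for t in(120,135,150,165): blobs(a,t)
E
```

```text
pct [ 61. 129. 150.]
150 [(-1, 43, 116, (12, 12)), (-16, 33, 24, (12, 3)), (-5, -36, 102, (13, 13))]
pct [ 61. 129. 150.]
165 [(-1, 44, 98, (11, 12)), (-4, -37, 84, (12, 12))]
pct [ 61. 129. 150.]
180 [(0, 44, 78, (10, 10)), (-4, -37, 63, (10, 11))]
pct [ 61. 129. 150.]
195 [(0, 44, 50, (8, 8)), (-4, -37, 37, (8, 8))]
pct [122. 173. 177.]
120 [(24, -3, 8075, (125, 108))]
pct [122. 173. 177.]
135 [(-16, 40, 655, (40, 26)), (33, -2, 5458, (100, 91)), (-13, 9, 94, (11, 11))]
pct [122. 173. 177.]
150 [(-15, 40, 453, (36, 24)), (41, 2, 4232, (60, 87)), (-13, 9, 29, (6, 6)), (-11, -26, 523, (27, 37))]
pct [122. 173. 177.]
165 [(-5, 45, 80, (10, 10)), (41, 0, 3276, (49, 78)), (-16, 35, 49, (10, 10)), (-11, -30, 262, (23, 21))]
```

Call:
servo_tool(
  steps=[
    {"x":-0.1,"y":-0.3,"z":0,"spin":0,"fingers":0.745},
    {"x":-0.4,"y":-1.0,"z":0,"spin":0,"fingers":0.745},
    {"x":-0.8,"y":-2.0,"z":0,"spin":0,"fingers":0.745},
    {"x":-1.2,"y":-3.0,"z":0,"spin":0,"fingers":0.745},
    {"x":-1.6,"y":-4.0,"z":0,"spin":0,"fingers":0.745},
    {"x":-2.0,"y":-5.0,"z":0,"spin":0,"fingers":0.745},
    {"x":-2.3,"y":-5.9,"z":0.4,"spin":0,"fingers":0.745},
    {"x":-2.45,"y":-6.4,"z":1.2,"spin":0,"fingers":0.745},
    {"x":-2.49,"y":-6.5,"z":2.1,"spin":0,"fingers":0.745},
    {"x":-2.49,"y":-6.5,"z":2.9,"spin":0,"fingers":0.745},
    {"x":-2.49,"y":-6.5,"z":3.3,"spin":0,"fingers":0.74},
    {"x":-2.49,"y":-6.5,"z":3.5,"spin":0,"fingers":0.735},
  ],
)

```text
clock: 18.93
tcp_pos: [0.5317, -0.1616, 0.097]
tool_rot: [-0.002, 0.126, 0.992, 0.0]
ft_force: [0.9, -0.2, -0.3]
width: 0.0116
finger_force: 18.2
```

Run:
```python
from tilt import *
im=tilt3(bg='s14',thr=14);pickle.dump(im,open('pics/s16.pkl','wb'));s=sensors.sense();print(s['tcp_pos'],s['ft_force'],s['joints'].round(2))
a=grab('top','t16');w=grab('wrist','w16');
for t in(120,135,150): blobs(a,t)
for t in(120,150): blobs(w,t)
```

```text
t 18.98 fit [(0.56, 52.0, 3.0, 3.0), (0.557, 52.0, 2.0, 3.0), (0.552, 52.0, 1.0, 3.0), (0.549, 50.0, 2.0, 3.0), (0.548, 54.0, 3.0, 3.0)] F 18.2
[ 0.53196491 -0.16123794  0.09720156] [ 0.00889273  0.3919154  -0.95788142] [ 0.89  0.71 -1.08  1.82  0.71  1.06  0.86]
pct [165. 176. 186.]
120 [(-5, -2, 13215, (150, 110))]
pct [165. 176. 186.]
135 [(-7, 0, 12002, (142, 110))]
pct [165. 176. 186.]
150 [(-37, 4, 5850, (76, 96)), (41, 2, 4249, (60, 88))]
pct [ 84. 140. 162.]
120 [(51, 3, 2154, (51, 74)), (18, 14, 471, (18, 51)), (-33, -3, 3118, (72, 59))]
pct [ 84. 140. 162.]
150 [(-10, 10, 137, (13, 13)), (22, 4, 33, (7, 10)), (-10, -6, 132, (13, 13))]
```

```bash
cat >> tilt.py <<'E'
def dblobs(a,k=4,ref='top0'):
    f=lambda z:cv2.GaussianBlur(cv2.cvtColor(rect(z,k),cv2.COLOR_RGB2GRAY).astype(np.float32),(0,0),4)
    A,R=f(a),f(load(ref)); d=A-R*np.median(A)/np.median(R)
    pk=(d==cv2.dilate(d,np.ones((9*k,9*k))))&(d>7)
    print('peaks',[(round(x/k-75),round(55-y/k),int(d[y,x])) for y,x in np.argwhere(pk) if abs(x/k-75)<68 and abs(55-y/k)<48])
    return d
E
python3 - <<'E'
from tilt import *
dblobs(load('t16'))
E
```

```text
peaks [(-4, 47, 51), (-13, 9, 37), (23, 2, 35), (-12, -7, 33), (-6, -34, 37)]
```

Call:
servo_tool(
  steps=[
    {"x":0,"y":0,"z":0.15,"spin":0,"fingers":0.73},
    {"x":0,"y":0,"z":0.3,"spin":0,"fingers":0.727},
    {"x":0.1,"y":0,"z":0.45,"spin":0,"fingers":0.726},
    {"x":0.25,"y":0,"z":0.55,"spin":0,"fingers":0.726},
    {"x":0.4,"y":0,"z":0.62,"spin":0,"fingers":0.726},
    {"x":0.6,"y":0,"z":0.68,"spin":0,"fingers":0.726},
    {"x":0.8,"y":0,"z":0.74,"spin":0,"fingers":0.726},
  ],
)

```text
clock: 19.67
tcp_pos: [0.5092, -0.1548, 0.0772]
tool_rot: [0.0, 0.125, 0.992, -0.0]
ft_force: [-0.8, -0.5, 2.6]
width: 0.0118
finger_force: 8.4
```

Run:
```python
from tilt import *
im=tilt3(bg='s14',thr=14);pickle.dump(im,open('pics/s17.pkl','wb'));s=sensors.sense();print(s['tcp_pos'],s['ft_force'],s['width'])
```

```text
t 19.72 fit [(0.742, 46.0, 3.0, 3.0), (0.738, 46.0, 2.0, 3.0), (0.727, 48.0, 3.0, 3.0), (0.725, 44.0, 2.0, 3.0), (0.722, 46.0, 1.0, 3.0)] F 8.3
[ 0.50774545 -0.15457818  0.07682965] [-2.2123305   0.16162739  1.42746147] 0.011542638324067645
```

Run:
```python
from tilt import *
t,w,o=load('t16'),load('w16'),load('top0')
b=lambda p,r,c,n,m:cv2.resize(np.clip(p['pixels'][r:r+n,c:c+m,::-1]*1.25,0,255).astype(np.uint8),(400,300),interpolation=cv2.INTER_CUBIC)
s=grab('scene','s17')
A=np.vstack([np.hstack([b(t,155,180,90,120),b(o,155,180,90,120)]),np.hstack([b(w,0,0,420,560),b(s,130,130,150,200)])])
cv2.imwrite('pics/v17.png',A)
```

```text
(no output)
```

View pics/v17.png

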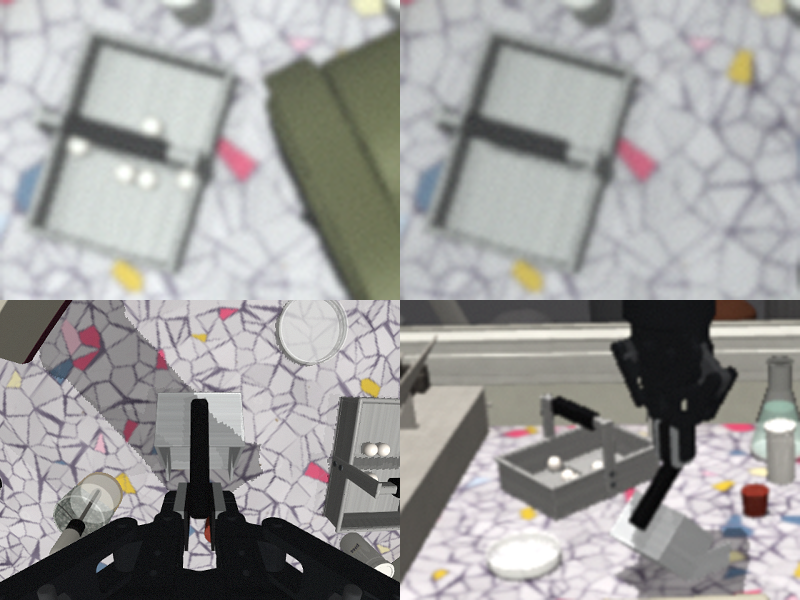

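Call:
servo_tool(
  steps=[
    {"x":0.2,"y":0,"z":0.04,"spin":0,"fingers":0.726},
    {"x":0.4,"y":0,"z":0.08,"spin":0,"fingers":0.726},
    {"x":0.6,"y":0,"z":0.12,"spin":0,"fingers":0.726},
    {"x":0.8,"y":0,"z":0.16,"spin":0,"fingers":0.726},
    {"x":1.0,"y":0,"z":0.22,"spin":0,"fingers":0.726},
  ],
)

```text
clock: 20.18
tcp_pos: [0.4813, -0.1475, 0.0714]
tool_rot: [0.001, 0.126, 0.992, -0.0]
ft_force: [0.5, -1.2, 14.1]
width: 0.0112
finger_force: 10.0
```

Run:
```python
from tilt import *
im=tilt3(bg='s14',thr=14);pickle.dump(im,open('pics/s18.pkl','wb'));s=sensors.sense();print(s['tcp_pos'],s['ft_force'],s['width'])
```

```text
t 20.23 fit [(0.78, 44.0, 2.0, 3.0), (0.78, 44.0, 2.0, 2.0), (0.78, 42.0, 1.0, 3.0), (0.78, 42.0, 0.0, 3.0), (0.778, 44.0, 3.0, 3.0)] F 9.5
[ 0.48006022 -0.14728141  0.07118278] [-3.02157959  0.06604223  8.81544003] 0.011695845224025694
```

Call:
servo_tool(
  steps=[
    {"x":0,"y":0,"z":-0.1,"spin":0,"fingers":0.724},
    {"x":0.1,"y":0,"z":-0.2,"spin":0,"fingers":0.72},
    {"x":0.2,"y":0,"z":-0.2,"spin":0,"fingers":0.71},
    {"x":0.3,"y":0,"z":-0.2,"spin":0,"fingers":0.66},
    {"x":0.3,"y":0,"z":-0.2,"spin":0,"fingers":0.6},
    {"x":0.3,"y":0,"z":-0.2,"spin":0,"fingers":0.6},
    {"x":0.3,"y":0,"z":-0.2,"spin":0,"fingers":0.6},
  ],
)

```text
clock: 20.82
tcp_pos: [0.4718, -0.1453, 0.0763]
tool_rot: [-0.0, 0.126, 0.992, 0.0]
ft_force: [0.2, -0.1, -0.5]
width: 0.0169
finger_force: 0.0
```

Run:
```python
from tilt import *
im=grab('scene','s19');s=sensors.sense();print(s['tcp_pos'],s['ft_force'],s['width'],s['finger_force'])
t=np.array([.4806,-.1473,.0712])
for bg in('s14',): tilt3(im,tcp=t,bg=bg,thr=14)
# free-standing hypothesis: cup upright at p, front edge kept near old place
from fit import w as W
f=lambda z:cv2.GaussianBlur(z,(3,3),0).astype(int)
d=(np.abs(f(im['pixels'])-f(load('s14')['pixels'])).max(2)>14).astype(np.uint8)
from scipy.optimize import minimize
def sc(p,off=0):
    m=np.zeros_like(d);cv2.fillConvexPoly(m,cv2.convexHull(proj(im,W([p[0],p[1],p[2]],B)).astype(np.float32)).round().astype(np.int32),1)
    roi=np.zeros_like(d);c=proj(im,[t])[0].astype(int);roi[c[1]-5:c[1]+50,c[0]-40:c[0]+60]=1
    return (m&d&roi).sum()/((m|d)&roi).sum()
r=sorted([(round(float(sc((x,y,np.pi-.25))),3),round(x,3),round(y,3)) for x in np.arange(.44,.56,.005) for y in np.arange(-.19,-.11,.005)])[::-1][:4];print('upright',r)
```

```text
[ 0.47186968 -0.14531408  0.07630146] [-0.67277619  0.81190312 -0.79128993] 0.016899535120906025 0.0
t 20.87 fit [(0.833, 40.0, -1.0, 3.0), (0.83, 40.0, -2.0, 3.0), (0.829, 50.0, 3.0, 0.0), (0.827, 42.0, 0.0, 2.0), (0.826, 50.0, 3.0, -1.0)] F 0.0
upright [(0.605, np.float64(0.455), np.float64(-0.135)), (0.603, np.float64(0.45), np.float64(-0.15)), (0.601, np.float64(0.45), np.float64(-0.135)), (0.598, np.float64(0.455), np.float64(-0.13))]
```

Call:
servo_tool(
  steps=[
    {"x":0,"y":0,"z":-0.6,"spin":0,"fingers":0.5},
    {"x":0,"y":0,"z":-1.6,"spin":0,"fingers":0.3},
    {"x":0,"y":0,"z":-2.6,"spin":0.5,"fingers":-0.2},
    {"x":-0.3,"y":0,"z":-2.8,"spin":1.7,"fingers":-1},
    {"x":-0.72,"y":0,"z":-2.8,"spin":3.1,"fingers":-1},
    {"x":-0.72,"y":0,"z":-2.8,"spin":4.5,"fingers":-1},
    {"x":-0.72,"y":0,"z":-2.8,"spin":5.9,"fingers":-1},
    {"x":-0.72,"y":0,"z":-2.8,"spin":7.3,"fingers":-1},
    {"x":-0.72,"y":0,"z":-2.8,"spin":8.7,"fingers":-1},
    {"x":-0.72,"y":0,"z":-2.8,"spin":10.1,"fingers":-1},
    {"x":-0.72,"y":0,"z":-2.8,"spin":11.5,"fingers":-1},
    {"x":-0.72,"y":0,"z":-2.8,"spin":12.9,"fingers":-1},
  ],
)

```text
clock: 21.87
tcp_pos: [0.4928, -0.1506, 0.1603]
tool_rot: [-0.0, 0.638, 0.77, 0.0]
ft_force: [0.5, -0.3, 0.3]
width: 0.0856
finger_force: 0.0
```

Call:
servo_tool(
  steps=[
    {"x":0,"y":0,"z":0,"spin":1.4,"fingers":-1},
    {"x":0,"y":0,"z":0,"spin":2.8,"fingers":-1},
    {"x":0,"y":0,"z":0,"spin":4.2,"fingers":-1},
    {"x":0,"y":0,"z":0,"spin":5.1,"fingers":-1},
    {"x":0,"y":0,"z":0,"spin":5.1,"fingers":-1},
  ],
)

```text
clock: 22.28
tcp_pos: [0.4929, -0.1505, 0.1605]
tool_rot: [0.0, 0.791, 0.611, -0.0]
ft_force: [0.0, 0.0, -0.6]
width: 0.0853
finger_force: 0.0
```

Run:
```python
from tilt import *
im=grab('scene','s20');w=grab('wrist','w20');a=grab('top','t20');s=sensors.sense();print({k:np.round(s[k],3) for k in('tcp_pos','tool_rot','joints','width')})
t=np.array([.4806,-.1473,.0712]); tilt3(im,tcp=t,bg='s14',thr=14)
# black bar (vs s14) top in scene: dark pixels near predicted
for th in(36,42,48):
    print(th,proj(im,pts([(37,0,95),(37,0,50)],t,np.pi-.25,np.radians(th))).round(1).tolist(),proj(w,pts([(37,0,95),(37,0,50)],t,np.pi-.25,np.radians(th))).round(1).tolist())
g=cv2.cvtColor(im['pixels'],cv2.COLOR_RGB2GRAY);c=proj(im,[t])[0].astype(int);r0,c0=c[1]-30,c[0]-30
y,x=np.nonzero(g[r0:r0+60,c0:c0+60]<45);print('scene dark',[(int(v)+r0,int(x[y==v].min())+c0,int(x[y==v].max())+c0) for v in np.unique(y)[::3]])
g=cv2.cvtColor(w['pixels'],cv2.COLOR_RGB2GRAY)[60:300,180:400];y,x=np.nonzero(g<45);print('wrist dark',[(int(v)+60,int(x[y==v].min())+180,int(x[y==v].max())+180) for v in np.unique(y)[::6]])
```

```text
{'tcp_pos': array([ 0.493, -0.151,  0.16 ]), 'tool_rot': array([-0.   ,  0.789,  0.614,  0.   ]), 'joints': array([ 0.748,  0.445, -0.727,  1.845,  0.351,  0.984, -0.377]), 'width': np.float64(0.085)}
t 22.43 fit [(0.809, 40.0, 3.0, 3.0), (0.803, 38.0, 3.0, 3.0), (0.797, 42.0, 3.0, 3.0), (0.797, 40.0, 2.0, 3.0), (0.793, 36.0, 3.0, 3.0)] F 0.0
36 [[265.1, 208.9], [254.5, 233.1]] [[293.6, 219.2], [256.0, 204.5]]
42 [[266.0, 209.6], [253.7, 233.0]] [[296.3, 218.3], [253.5, 204.8]]
48 [[266.7, 210.5], [252.9, 232.8]] [[298.7, 217.3], [251.1, 205.2]]
scene dark [(np.int64(234), np.int64(226), np.int64(230)), (np.int64(237), np.int64(226), np.int64(231)), (np.int64(240), np.int64(226), np.int64(231)), (np.int64(243), np.int64(226), np.int64(232)), (np.int64(246), np.int64(226), np.int64(232)), (np.int64(249), np.int64(226), np.int64(233)), (np.int64(252), np.int64(226), np.int64(233)), (np.int64(255), np.int64(226), np.int64(233)), (np.int64(258), np.int64(226), np.int64(233)), (np.int64(261), np.int64(226), np.int64(234))]
wrist dark [(184, 190, 200), (190, 183, 211), (196, 180, 208), (202, 180, 199), (208, 180, 194), (214, 180, 189), (220, 180, 183), (274, 387, 397), (280, 387, 399), (286, 386, 399), (292, 385, 399), (298, 384, 399)]
```

Run:
```python
from tilt import *
from fit import w as W
im,w,a=load('s20'),load('w20'),load('t20')
d=cv2.GaussianBlur(im['pixels'],(3,3),0).astype(int)-cv2.GaussianBlur(load('s14')['pixels'],(3,3),0)
def dark(i,r0,r1,c0,c1,t=45,st=4):
    g=cv2.cvtColor(i['pixels'],cv2.COLOR_RGB2GRAY)[r0:r1,c0:c1];n,l,s,c=cv2.connectedComponentsWithStats((g<t).astype(np.uint8));print([(s[k].tolist(),(c[k]+0).round(1).tolist()) for k in range(1,n) if s[k,4]>60], 'off',c0,r0)
dark(im,180,290,190,300);dark(w,60,320,0,400);dark(a,200,340,220,400,60)
for p in([.4455,-.138,np.pi-.25],):
    P=[(37,0,95),(37,0,50),(29,0,45),(-60,0,34)]
    for i in(im,w,a): print(proj(i,W(p,P)).round().tolist())
```

```text
[([16, 0, 23, 15, 187], [26.7, 6.1]), ([33, 54, 12, 43, 390], [38.7, 74.9])] off 190 180
[([164, 124, 38, 37, 907], [183.2, 143.2]), ([19, 127, 125, 133, 1426], [92.5, 193.4]), ([131, 209, 68, 51, 1534], [160.5, 241.2]), ([384, 209, 16, 51, 717], [392.0, 235.9])] off 0 60
[([115, 0, 8, 34, 65], [118.9, 19.1])] off 220 200
[[221.0, 237.0], [223.0, 261.0], [227.0, 262.0], [267.0, 248.0]]
[[154.0, 212.0], [173.0, 196.0], [184.0, 195.0], [291.0, 192.0]]
[[287.0, 289.0], [287.0, 288.0], [288.0, 284.0], [300.0, 244.0]]
```

Run:
```python
from tilt import *
from fit import w as W
from scipy.optimize import minimize,differential_evolution
im,wr=load('s20'),load('w20')
def comp(i,box,t=45):
    r0,r1,c0,c1=box;g=np.zeros(i['pixels'].shape[:2],np.uint8);g[r0:r1,c0:c1]=(cv2.cvtColor(i['pixels'],cv2.COLOR_RGB2GRAY)[r0:r1,c0:c1]<t);return g
S1=comp(im,(232,280,220,240));S2=comp(wr,(184,224,160,205))
for v in range(235,278,7): x=np.nonzero(S1[v])[0];print(v,x.min(),x.max(),end=' | ')
for v in range(185,222,6): x=np.nonzero(S2[v])[0];print(v,x.min(),x.max(),end=' | ')
bar=lambda zb:[(x,y,z) for x in(29,45) for y in(-6,6) for z in(zb,95)]
def rot(P,th):  # tilt about front edge (-24,0)
    P=np.array(P,float);x=P[:,0]+24;z=P[:,2];c,s=np.cos(th),np.sin(th);return np.c_[x*c-z*s-24,P[:,1],x*s+z*c]
def cost(p):
    e=0
    for i,S in((im,S1),(wr,S2)):
        m=np.zeros_like(S);cv2.fillConvexPoly(m,cv2.convexHull(proj(i,W(p[:3],rot(bar(p[4]),p[3]))).astype(np.float32)).round().astype(np.int32),1);e+=1-(m&S).sum()/(m|S).sum()
    return e
r=differential_evolution(cost,[(.41,.49),(-.18,-.1),(2.5,3.3),(-.2,.6),(0,50)],seed=1,maxiter=60,popsize=12);print('\n',r.x.round(3),r.fun)
```

```text
235 223 231 | 242 224 232 | 249 224 233 | 256 224 233 | 263 225 234 | 270 226 234 | Traceback (most recent call last):
  File "<stdin>", line 8, in <module>
    return umr_minimum(a, axis, None, out, keepdims, initial, where)
ValueError: zero-size array to reduction operation minimum which has no identity
```

Run:
```python
from tilt import *
from fit import w as W
from scipy.optimize import differential_evolution
im,wr=load('s20'),load('w20')
def comp(i,box,t=45):
    r0,r1,c0,c1=box;g=np.zeros(i['pixels'].shape[:2],np.uint8);g[r0:r1,c0:c1]=(cv2.cvtColor(i['pixels'],cv2.COLOR_RGB2GRAY)[r0:r1,c0:c1]<t)
    n,l,s,_=cv2.connectedComponentsWithStats(g);k=1+s[1:,4].argmax();print(s[k]);return (l==k).astype(np.uint8)
S1=comp(im,(232,280,220,240));S2=comp(wr,(180,226,155,210))
bar=lambda zb:[(x,y,z) for x in(29,45) for y in(-6,6) for z in(zb,95)]
def rot(P,th):
    P=np.array(P,float);x=P[:,0]+24;z=P[:,2];c,s=np.cos(th),np.sin(th);return np.c_[x*c-z*s-24,P[:,1],x*s+z*c]
def cost(p,sep=False):
    e=[]
    for i,S in((im,S1),(wr,S2)):
        m=np.zeros_like(S);cv2.fillConvexPoly(m,cv2.convexHull(proj(i,W(p[:3],rot(bar(p[4]),p[3]))).astype(np.float32)).round().astype(np.int32),1);e.append(1-(m&S).sum()/(m|S).sum())
    return e if sep else sum(e)
r=differential_evolution(cost,[(.41,.49),(-.18,-.1),(2.5,3.3),(-.2,.6),(0,50)],seed=1,maxiter=60,popsize=12);print(r.x.round(3),cost(r.x,True))
```

```text
[223 234  12  43 390]
[164 184  38  37 907]
[ 4.5800e-01 -1.2700e-01  3.2960e+00 -3.0000e-03  2.3132e+01] [np.float64(0.2246963562753036), np.float64(0.18256880733944958)]
```

Call:
servo_tool(
  steps=[
    {"x":0.5,"y":0.15,"z":0,"spin":0,"fingers":-1},
    {"x":1.6,"y":0.45,"z":0,"spin":0,"fingers":-1},
    {"x":2.8,"y":0.8,"z":0,"spin":0,"fingers":-1},
    {"x":4.0,"y":1.15,"z":0,"spin":0,"fingers":-1},
    {"x":5.2,"y":1.5,"z":0,"spin":0,"fingers":-1},
    {"x":6.1,"y":1.75,"z":0,"spin":0,"fingers":-1},
    {"x":6.52,"y":1.88,"z":0,"spin":0,"fingers":-1},
    {"x":6.52,"y":1.88,"z":0,"spin":0,"fingers":-1},
  ],
)

```text
clock: 23.1
tcp_pos: [0.597, 0.0287, 0.1602]
tool_rot: [-0.001, 0.788, 0.615, 0.001]
ft_force: [-0.6, 0.1, 0.6]
width: 0.0858
finger_force: 0.0
```

Run:
```python
from tilt import *
dblobs(load('t20'))
w=grab('wrist','w21');s=sensors.sense();print(s['tcp_pos'],s['tool_rot'])
# handle grip corners at z=.089 predicted, and dark component
ux=np.array([.969,-.247,0]);uy=np.array([.247,.969,0]);c=np.array([.5958,.025,.089])
q=proj(w,[c+ux*x+uy*y for x,y in((-.007,-.035),(.007,-.035),(.007,.035),(-.007,.035))]);print(q.round(1).tolist())
r0,c0=np.maximum(q.min(0)-25,0).astype(int)[::-1];r1,c1=(q.max(0)+25).astype(int)[::-1]
g=(cv2.cvtColor(w['pixels'],cv2.COLOR_RGB2GRAY)[r0:r1,c0:c1]<45).astype(np.uint8)
n,l,st,ce=cv2.connectedComponentsWithStats(g);k=1+st[1:,4].argmax();P=np.argwhere(l==k)[:,::-1].astype(np.float32)
print(st[k],cv2.minAreaRect(P+[c0,r0]),'pred',cv2.minAreaRect(q.astype(np.float32)))
```

```text
peaks [(-4, 47, 51), (-13, 8, 36), (23, 1, 36), (-13, -7, 35), (-5, -33, 38)]
[0.59616088 0.02587071 0.15996726] [-4.72104252e-04  7.89141315e-01  6.14211493e-01 -5.94798210e-05]
[[268.3, 261.3], [287.4, 261.4], [288.5, 166.3], [267.8, 166.2]]Traceback (most recent call last):
  File "<stdin>", line 10, in <module>
cv2.error: OpenCV(4.12.0) /io/opencv/modules/imgproc/src/convhull.cpp:143: error: (-215:Assertion failed) total >= 0 && (depth == CV_32F || depth == CV_32S) in function 'convexHull'
```

Run:
```python
from tilt import *
w=load('w21');g=cv2.cvtColor(w['pixels'],cv2.COLOR_RGB2GRAY)
for r in(180,200,220,240,255): x=np.nonzero(g[r,240:320]<50)[0]+240;print(r,x.min() if len(x) else None,x.max() if len(x) else None,len(x))
y=np.nonzero(g[120:330,278]<50)[0]+120;print(y.min(),y.max())
```

```text
180 274 292 19
200 274 292 19
220 274 292 19
240 243 317 30
255 275 288 3
127 254
```

Call:
servo_tool(
  steps=[
    {"x":0,"y":0,"z":0.8,"spin":0,"fingers":-1},
    {"x":0,"y":0,"z":1.7,"spin":0,"fingers":-1},
    {"x":0,"y":0,"z":2.5,"spin":0,"fingers":-0.8},
    {"x":0,"y":0,"z":3.1,"spin":0,"fingers":-0.4},
    {"x":0,"y":0,"z":3.3,"spin":0,"fingers":0},
    {"x":0,"y":0,"z":3.3,"spin":0,"fingers":0.4},
    {"x":0,"y":0,"z":3.3,"spin":0,"fingers":0.5},
    {"x":0,"y":0,"z":3.3,"spin":0,"fingers":0.58},
    {"x":0,"y":0,"z":3.3,"spin":0,"fingers":0.64},
    {"x":0,"y":0,"z":3.3,"spin":0,"fingers":0.66},
    {"x":0,"y":0,"z":3.3,"spin":0,"fingers":0.68},
    {"x":0,"y":0,"z":3.3,"spin":0,"fingers":0.7},
  ],
  grip_force=60,
)

```text
clock: 24.15
tcp_pos: [0.5963, 0.0247, 0.0619]
tool_rot: [0.0, 0.79, 0.613, 0.0]
ft_force: [0.3, -0.3, 0.3]
width: 0.0128
finger_force: 0.0
```

Call:
servo_tool(
  steps=[
    {"x":0,"y":0,"z":0,"spin":0,"fingers":0.72},
    {"x":0,"y":0,"z":0,"spin":0,"fingers":0.74},
    {"x":0,"y":0,"z":0,"spin":0,"fingers":0.74},
  ],
  grip_force=60,
)

```text
clock: 24.4
tcp_pos: [0.5961, 0.0247, 0.0614]
tool_rot: [-0.0, 0.79, 0.613, -0.0]
ft_force: [-0.4, -0.0, -0.1]
width: 0.011
finger_force: 0.0
```

Run:
```python
from tilt import *
s=sensors.sense();print(s['width'],s['finger_force'],s['ft_force'],s['tcp_pos'])
w=grab('wrist','w22');g=cv2.cvtColor(w['pixels'],cv2.COLOR_RGB2GRAY)
print(cv2.resize(g,(40,30),interpolation=cv2.INTER_AREA)[8:,8:34])
ux=np.array([.969,-.247,0]);uy=np.array([.247,.969,0]);c=np.array([.5958,.025,.089])
print(proj(w,[c+ux*x+uy*y for x,y in((-.007,-.035),(.007,-.035),(.007,.035),(-.007,.035))]).round())
```

```text
0.011003343478993465 0.0 [-0.43332019 -0.0348193  -0.14328525] [0.59607932 0.02474924 0.06138641]
[[172 160 163 174 173 134 123 112 112 115 129 168 163 134 112 131 174 175
  172 169 150 171 173 139 156 169]
 [168 154 156 146 132 127 139 133 137 137 134 109  72 100 106 109 129 143
  137 139 140 164 159 132 148 148]
 [145 149 163 104  78 145 148 150 154 155 149 128 106  99  97  97 101 139
  146 125  72 139 159 155 153 163]
 [155 174 153 103  66 158 164 168 172 165 115 110 103 106 110 110 110 117
  156 128  59 140 161 155 127 134]
 [152 160 154 109  62 154 162 165 164 115 105  92 103 100 108 109 109 108
  116 115  62 140 153 165 154 164]
 [174 161 141 119  59 148 152 159 122 103 104  37  25  57 109 109 110 110
  109  85  67 141 153 133 152 153]
 [172 158 158 128  56 142 110 102 101 103 135  39  18  53 105 105 106 106
  105  77  67 152 151  92  94 126]
 [158 172 171 137  57 132 114 100 100 102 132  39  18  57 144 111 104 104
  104  72  68 142 100  84  88  93]
 [154 155 172 137  60 122 106  99  99 102 149  45  18  56 121 106 104 104
  104  68  73 162 121  84  86 103]
 [172 182 179 146  64
[... 749 characters left out ...]
16  17  20  23  24  17  16  16  15  40  96  86  23  15  16  16  18
   23  22  19  17  16  16  48 118]
 [ 16  19  40  38  25  23  16  17  16  15 105 115 107  65  15  16  17  16
   23  26  48  34  18  16  16  16]
 [ 21  39  93  29  24  20  15  15  15  15  92 156 163  90  15  15  15  15
   19  24  34 129  37  20  18  16]
 [ 21  26  16  15  17  16  15  18  15  15  15  20  20  14  15  15  18  15
   16  17  15  16  26  20  20  19]
 [ 21  19  15  17  16  14  14  15  15  15  15  15  15  15  15  15  15  14
   14  16  16  15  19  19  19  19]
 [ 19  19  17  15  14  14  14  14  14  15  15  15  15  15  15  14  14  14
   14  14  15  17  19  19  20  28]]
[[263. 339.]
 [292. 339.]
 [294. 194.]
 [260. 194.]]
```

Call:
servo_tool(
  steps=[
    {"x":0,"y":0,"z":0,"spin":0,"fingers":0.8},
    {"x":0,"y":0,"z":0,"spin":0,"fingers":0.85},
    {"x":0,"y":0,"z":0,"spin":0,"fingers":0.95},
    {"x":0,"y":0,"z":0,"spin":0,"fingers":0.95},
  ],
  grip_force=60,
)

```text
clock: 24.78
tcp_pos: [0.5961, 0.0247, 0.0614]
tool_rot: [-0.0, 0.79, 0.613, 0.0]
ft_force: [-0.4, -0.3, -0.7]
width: 0.0017
finger_force: 0.0
```

Run:
```python
from tilt import *
s=sensors.sense();print(s['width'],s['finger_force'],s['ft_force'],s['tcp_pos'])
w=grab('wrist','w23');g=cv2.cvtColor(w['pixels'],cv2.COLOR_RGB2GRAY)
for r in(200,240,270,300,320): print(r,g[r,230:330:4])
h=cv2.cvtColor(load('w22')['pixels'],cv2.COLOR_RGB2GRAY)
for r in(200,240,270,300,320): print(r,h[r,230:330:4])
```

```text
0.0017091173126146792 0.0 [-0.3548419  -0.33517791 -0.65178328] [0.59609718 0.02471497 0.06136797]
200 [ 98  97 100 100 100  98 117 130 131 116   6  21  20  22  15  19  19  12
  76 104 102 104 104 102 105]
240 [102 101  99 100 101 100 104 136 134 120   0  13  22  16  19  17  23  12
 104 102 102 102 103 102 103]
270 [86 89 89 90  8 14 11 21 68 68 70 16 13 15 51 70 71 69 13 16  8 84 90 89
 92]
300 [80 36 16 12 18 12 18 16 14 20 99 29 10 20 19 99 14 15 14  9 11 17 17 12
 79]
320 [17 10 18 15 20  9 10 15 18 14 14 21 16 16 21 11 15 15 18 14 16 14 15  5
 14]
200 [ 99 102 102 102  99 102 118 132 133 121   4   4  13  16  15  21  21  14
  83 104 104 105 106 105 105]
240 [103 102 102 101 104 103 107 136 136 117   2  17  14  17  17  21  17  14
 108 106 106 103 105 104 104]
270 [86 30 19 18 22 71 71 71 14 74  0 15 15 16 18 20 14 53 71 69 74 18 15 18
 92]
300 [ 13  15  17  18  14  15 109  41  21  41   7   7   6  18  13  17   8  24
 119  20  21  21  15  20  13]
320 [ 20  14  18  15  10  19  16  21  23 101  14  10  10  14  15  10  10  23
  18  17  12  15  11   9  17]
```

Run:
```python
from tilt import *
w=load('w23');s=sensors.sense();t=s['tcp_pos'];print('cam',(-np.array(w['R']).T@np.array(w['t'])).round(3),'axis',np.array(w['R'])[2].round(2))
ux=np.array([.969,-.247,0]);uy=np.array([.247,.969,0]);c=np.array([.5958,.025,0])
print('tcp',proj(w,[t,t+[0,0,.019],t+uy*.011,t-uy*.011]).round().tolist())
for y in(-.05,-.035,0,.035,.05): print(y,proj(w,[c+uy*y+[0,0,.089],c+uy*y+[0,0,.036],c+uy*y]).round().tolist())
a=grab('top','t23');sc=grab('scene','s23')
print('top handle',proj(a,[c+uy*.035+[0,0,.089],c-uy*.035+[0,0,.089]]).round().tolist(),'scene',proj(sc,[c+uy*.035+[0,0,.089],c-uy*.035+[0,0,.089],t]).round().tolist())
g=cv2.cvtColor(w['pixels'],cv2.COLOR_RGB2GRAY)
print(g[260:350:6,250:320:4])
g=cv2.cvtColor(sc['pixels'],cv2.COLOR_RGB2GRAY);q=proj(sc,[t])[0].astype(int);print(q);print(g[q[1]-40:q[1]+40:4,q[0]-40:q[0]+48:4])
```

```text
cam [0.614 0.092 0.233] axis [-0.07 -0.27 -0.96]
tcp [[278.0, 248.0], [278.0, 264.0], [278.0, 228.0], [278.0, 268.0]]
-0.05 [[278.0, 365.0], [278.0, 307.0], [278.0, 281.0]]
-0.035 [[277.0, 339.0], [278.0, 286.0], [278.0, 261.0]]
0 [[277.0, 272.0], [278.0, 231.0], [278.0, 214.0]]
0.035 [[277.0, 194.0], [277.0, 172.0], [278.0, 162.0]]
0.05 [[277.0, 157.0], [277.0, 144.0], [278.0, 139.0]]
top handle [[200.0, 192.0], [232.0, 201.0]] scene [[208.0, 179.0], [228.0, 188.0], [219.0, 196.0]]
[[ 96  87  86  68  68  67  12  18  15  58  70  68  49  91  98  90  90  88]
 [ 95  98  94  68  68  70   6  15  13  50  72  68  60  97  98  96  92  91]
 [ 16  13  29  70  68  69  13  17   9  40  69  67  72  16  18  18   9  90]
 [ 23  26  49  71  71  69  12  17   7  27  67  69  69  20  25  27  24  61]
 [ 22  20  71  69  67  71   6  15  13  19  70  69  69  20  16  20  19  29]
 [ 13  13  68  67  70  73  11  15   7   8  71  70  66  38  17  13  11  16]
 [ 16  13  20 101 104 101  26  16  19  21  97 100  64  16  15  17  14  10]
 [ 17  16  17  17  14 101  28  13  19  21  47  12  14  17  15  10  13  15]
 [ 21  15  1
[... 1684 characters left out ...]
5  74  74  89  75  76  75  73
   75 111  98 128]
 [157 128  81  73  72  73  75  80  72  73  76 115 135 133  73 123  76  86
   78  73  74 135]
 [133 134  84  75  75  74  72 164 108  85  94  97 111 144  74  80  72  74
   73  72  78 179]
 [156  71  79 134  83  79 128  95  87 153  97  96  97  72  71  71  72  73
   73  75  71 177]
 [143  74  72  72  81 150 148  96 108 124  87  68  71  72  74  70  73  74
   74  82 140 161]
 [171  73  75  74  72  74  78  96  77  71  71  73  75  73  73  68  77  77
  163 176 177 184]
 [169 151  81  73  75  74  73  76  72  75  73  72  74  75  75  92  80  65
  153 180 177 185]
 [160 160 181 171  82  75  75  74  75  72  72  75  78 103  95  98  81  88
  141 169 169 170]]
```

Call:
servo_tool(
  steps=[
    {"x":0,"y":0,"z":-0.3,"spin":0,"fingers":0.5},
    {"x":0,"y":0.08,"z":-0.5,"spin":0,"fingers":0},
    {"x":0,"y":0.08,"z":-0.5,"spin":0,"fingers":0},
    {"x":0,"y":0.08,"z":0,"spin":0,"fingers":0},
    {"x":0,"y":0.08,"z":0.4,"spin":0,"fingers":0},
    {"x":0,"y":0.08,"z":0.7,"spin":0,"fingers":0.1},
    {"x":0,"y":0.08,"z":0.7,"spin":0,"fingers":0.4},
    {"x":0,"y":0.08,"z":0.7,"spin":0,"fingers":0.55},
    {"x":0,"y":0.08,"z":0.7,"spin":0,"fingers":0.63},
    {"x":0,"y":0.08,"z":0.7,"spin":0,"fingers":0.67},
    {"x":0,"y":0.08,"z":0.7,"spin":0,"fingers":0.7},
    {"x":0,"y":0.08,"z":0.7,"spin":0,"fingers":0.72},
  ],
  grip_force=60,
)

```text
clock: 25.93
tcp_pos: [0.5987, 0.0243, 0.041]
tool_rot: [0.0, 0.79, 0.613, 0.0]
ft_force: [-1.0, 0.7, 2.8]
width: 0.0132
finger_force: 46.2
```

Call:
servo_tool(
  steps=[
    {"x":0,"y":0,"z":0,"spin":0,"fingers":0.8},
    {"x":0,"y":0,"z":0,"spin":0,"fingers":0.8},
    {"x":0,"y":0,"z":-0.05,"spin":0,"fingers":0.8},
    {"x":0,"y":0,"z":-0.12,"spin":0,"fingers":0.8},
    {"x":0,"y":0,"z":-0.22,"spin":0,"fingers":0.8},
    {"x":0,"y":0,"z":-0.35,"spin":0,"fingers":0.8},
    {"x":0,"y":0,"z":-0.5,"spin":0,"fingers":0.8},
    {"x":0,"y":0,"z":-0.67,"spin":0,"fingers":0.8},
    {"x":0,"y":0,"z":-0.84,"spin":0,"fingers":0.8},
    {"x":0,"y":0,"z":-0.95,"spin":0,"fingers":0.8},
    {"x":0,"y":0,"z":-1.0,"spin":0,"fingers":0.8},
    {"x":0,"y":0,"z":-1.0,"spin":0,"fingers":0.8},
  ],
  grip_force=90,
)

```text
clock: 26.93
tcp_pos: [0.5987, 0.0241, 0.071]
tool_rot: [0.0, 0.79, 0.613, 0.0]
ft_force: [0.4, 0.3, -3.5]
width: 0.0117
finger_force: 87.9
```

```bash
cat > chk.py <<'E'
from tilt import *
s=sensors.sense();t=s['tcp_pos'];print(s['clock'],t,s['width'],s['finger_force'],s['ft_force'],s['torque'])
ux=np.array([.969,-.247,0]);uy=np.array([.247,.969,0])
# tray corners: fit level tray pose (x,y,z,roll about ux, pitch about uy) by rim edges in the scene image
import sys
from scipy.optimize import differential_evolution
im=grab('scene',sys.argv[1])
g=cv2.GaussianBlur(cv2.cvtColor(im['pixels'],cv2.COLOR_RGB2GRAY),(3,3),0)
dt=np.minimum(cv2.distanceTransform(255-cv2.Canny(g,25,60),cv2.DIST_L2,5),6)
X,Y=.07,.05;ed=[]
cn=[(X,Y),(X,-Y),(-X,-Y),(-X,Y)]
for i in range(4): ed.append(np.linspace((*cn[i],.036),(*cn[(i+1)%4],.036),40))
for i in(1,2,3): ed.append(np.linspace((*cn[i],0),(*cn[i],.036),20))
for i in(1,2): ed.append(np.linspace((*cn[i],0),(*cn[i+1],0),40))
E_=np.concatenate(ed);Rz=np.c_[ux,uy,[0,0,1]]
def cost(p):
    R=Rz@cv2.Rodrigues(np.array([p[3],p[4],0.]))[0]
    q=proj(im,(E_-[0,0,.08])@R.T+np.array(p[:3])).round().astype(int);q=np.clip(q,0,[559,419]);return dt[q[:,1],q[:,0]].mean()
h=t+np.array([0,0,.039])
r=differential_evolution(cost,[(h[0]-.01,h[0]+.01),(h[1]-.01,h[1]+.01),(h[2]-.015,h[2]+.015),(-.2,.2),(-.2,.2)],seed=2,maxiter=80)
print('handle',r.x[:3].round(3),'tray z',round(r.x[2]-.08,3),'roll,pitch',r.x[3:].round(3),'score',round(r.fun,2))
E
python3 chk.py s24
```

```text
26.9333 [0.59869898 0.02409307 0.07095008] 0.011672495734638993 87.89652585983276 [ 0.40683039  0.25845897 -3.47448611] [-0.03272372 -0.05210963  0.00018173]
handle [0.599 0.031 0.111] tray z 0.031 roll,pitch [-0.014 -0.026] score 0.68
```

Call:
servo_tool(
  steps=[
    {"x":0,"y":0,"z":-0.06,"spin":0,"fingers":0.8},
    {"x":0,"y":0,"z":-0.2,"spin":0,"fingers":0.8},
    {"x":0,"y":0,"z":-0.4,"spin":0,"fingers":0.8},
    {"x":0,"y":0,"z":-0.65,"spin":0,"fingers":0.8},
    {"x":0,"y":0,"z":-0.9,"spin":0,"fingers":0.8},
    {"x":0,"y":0,"z":-1.15,"spin":0,"fingers":0.8},
    {"x":0,"y":0,"z":-1.4,"spin":0,"fingers":0.8},
    {"x":0,"y":0,"z":-1.65,"spin":0,"fingers":0.8},
    {"x":0,"y":0,"z":-1.85,"spin":0,"fingers":0.8},
    {"x":0,"y":0,"z":-1.97,"spin":0,"fingers":0.8},
    {"x":0,"y":0,"z":-2.0,"spin":0,"fingers":0.8},
    {"x":0,"y":0,"z":-2.0,"spin":0,"fingers":0.8},
  ],
)

```text
clock: 27.98
tcp_pos: [0.5985, 0.024, 0.1306]
tool_rot: [0.0, 0.79, 0.613, 0.0]
ft_force: [-0.1, -0.3, -4.2]
width: 0.0117
finger_force: 87.9
```

Call:
servo_tool(
  steps=[
    {"x":0,"y":0,"z":-0.06,"spin":0,"fingers":0.8},
    {"x":0,"y":0,"z":-0.2,"spin":0,"fingers":0.8},
    {"x":0,"y":0,"z":-0.4,"spin":0,"fingers":0.8},
    {"x":0,"y":0,"z":-0.65,"spin":0,"fingers":0.8},
    {"x":0,"y":0,"z":-0.9,"spin":0,"fingers":0.8},
    {"x":0,"y":0,"z":-1.15,"spin":0,"fingers":0.8},
    {"x":0,"y":0,"z":-1.4,"spin":0,"fingers":0.8},
    {"x":0,"y":0,"z":-1.65,"spin":0,"fingers":0.8},
    {"x":0,"y":0,"z":-1.82,"spin":0,"fingers":0.8},
    {"x":0,"y":0,"z":-1.92,"spin":0,"fingers":0.8},
    {"x":0,"y":0,"z":-1.95,"spin":0,"fingers":0.8},
    {"x":0,"y":0,"z":-1.95,"spin":0,"fingers":0.8},
  ],
)

```text
clock: 28.98
tcp_pos: [0.5984, 0.0241, 0.189]
tool_rot: [0.0, 0.79, 0.613, 0.0]
ft_force: [0.2, 0.5, -3.7]
width: 0.0122
finger_force: 88.0
```

Call:
servo_tool(
  steps=[
    {"x":0,"y":0,"z":0,"spin":0,"fingers":0.8},
    {"x":0,"y":0,"z":0,"spin":0,"fingers":0.8},
    {"x":0,"y":0,"z":0,"spin":0,"fingers":0.8},
    {"x":0,"y":0,"z":0,"spin":0,"fingers":0.8},
    {"x":0,"y":0,"z":0,"spin":0,"fingers":0.8},
    {"x":0,"y":0,"z":0,"spin":0,"fingers":0.8},
    {"x":0,"y":0,"z":0,"spin":0,"fingers":0.8},
    {"x":0,"y":0,"z":0,"spin":0,"fingers":0.8},
  ],
)

```text
clock: 29.65
tcp_pos: [0.5984, 0.0241, 0.1889]
tool_rot: [-0.0, 0.79, 0.613, 0.0]
ft_force: [-0.5, -0.3, -3.5]
width: 0.0118
finger_force: 88.0
```

```bash
python3 chk.py s25
python3 - <<'E'
from tilt import *
# cup bar still upright at same place?
im,o=load('s25'),load('s20')
a=im['pixels'][228:285,210:275].astype(int);b=o['pixels'][228:285,210:275].astype(int);print('cup region diff px',(np.abs(a-b).max(2)>30).sum())
s=sensors.sense();print(s['qvel'].round(4),s['tcp_pos'])
E
```

```text
29.65 [0.59842674 0.02410488 0.1888941 ] 0.011773316543103152 87.95838475227356 [-0.50922798 -0.32836633 -3.50672551] [-0.03428556  0.0485837   0.01689884]
handle [0.589 0.022 0.234] tray z 0.154 roll,pitch [ 0.021 -0.023] score 0.82
cup region diff px 1239
[-0.0011  0.0011  0.0012  0.0005 -0.0012  0.0016 -0.0035] [0.59843786 0.02411378 0.18889609]
```

Run:
```python
from tilt import *
for n in('s20','s23','s24','s25'):
    g=cv2.cvtColor(load(n)['pixels'],cv2.COLOR_RGB2GRAY)[225:290,205:260]
    N,l,s,c=cv2.connectedComponentsWithStats((g<45).astype(np.uint8));print(n,[(s[k].tolist(),c[k].round(1).tolist()) for k in range(1,N) if s[k,4]>60],g.mean().round(1))
a,b=[load(n)['pixels'][228:290,200:290].astype(int) for n in('s23','s25')];print((np.abs(a-b).max(2)>30).sum())
```

```text
s20 [([18, 9, 12, 43, 390], [23.7, 29.9])] 124.4
s23 [([18, 8, 12, 44, 409], [23.6, 29.3])] 108.8
s24 [([18, 8, 12, 44, 408], [23.6, 29.4])] 110.5
s25 [([18, 8, 12, 44, 408], [23.6, 29.4])] 109.1
114
```

```bash
python3 -c "
from station import manip
print(manip.sign_off())"
```

```text
the job is handed in; nothing more can be done
None
```

I handed the job in. The arm is holding the tray level at about 15 cm, and the empty cup is upright and released on the bench. All five balls were seen in the tray before the lift, and the measured load was consistent with them still being there after it. The hand-in returned no verdict.

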